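# Set up a camshaft on V-blocks under a dial gauge for a runout check

### The arm

A 6-joint arm with a two-finger parallel gripper is mounted at the origin on the work surface. World frame = base frame: x ahead of the robot, y to its left, z up, the work surface at z = 0. Lengths are in mm, angles in rad, forces in N, time in s.
With the tool pointing down it reaches from about 350 to 975 mm from the base axis. Payload 7.1 kg.
Tool frame: the origin (TCP) lies on the mounting face of the last link; the fingertips stand 182 mm ahead of it and the grasp point (between the pads) lies 163 mm ahead of it (ctrl.tip_reach is the distance from the TCP to the fingertips, in mm); z points along the fingers, y is the direction in which the jaws open and shut (so a half turn about z gives the same grasp; the last joint's range is limited). The gripper opens to 88 mm and grips with 3 to 60 N. Pads are 20 mm wide; open, the fingers measure 115 mm over their backs; the gripper's body (75 mm by 178 mm) begins 61 mm behind the grasp point.
Start: joints at [1.16, 0.423, 1.63, -0, 1.089, -0.019], TCP at [238.626, 577.637, 404.675] pointing down, gripper open.
Joint ranges: [-3, 3], [-0.9, 2.11], [0.09, 2.58], [-1.31, 4.45], [0.11, 2.69], [-2.54, 2.54]. Speed limits (rad/s): [2.39, 2.39, 3.01, 3.14, 3.14, 3.14].

### API

Orientations are given as a rotation vector (axis times angle).
In Python, from workcell import ctrl gives the robot as it stands.
- The arm moves only by the tool jog_arm, never from a script. Its argument "steps" is a list that holds one entry, the list of rows, each a list of 7 numbers: the shift along the tool's x, y, z in m, then the turn, a rotation vector about the tool's x, y, z in degrees, then the gripper's target within -1 to 1 (shut at 1, half-way at 0, fully open at -1). A call has 1 to 20 rows; each row shifts and turns the commanded pose from where the row before left it, along the tool's axes as they then stand; what a row does not reach is not made up. A row lasts 1/12 s, in which the tool goes at most 41.7 mm and 7.16 degrees, less where a joint would pass 70% of its speed; a pose out of reach is approached as far as the arm can. A call is refused whole if a number of a shift passes 0.0417 or a number of a turn 7.16, either way. A call with a gripper value outside its range is refused whole. The fingers move at their own pace and stop on an object; the grip force is fixed at half the most. Time passes only in rows, so rows that do not move let the fingers close. It gives the time, the measured TCP pose, the force and the opening at its end, in the units of the state.
- ctrl.get_obs(): the state, without advancing time (a new reading comes with each control period).
- ctrl.get_image(name): name is "scene" or "top" or "wrist"; returns the picture (480x640x3 uint8, red, green, blue); there is no depth.
- ctrl.camera_info(name): a dict with "fx", "fy", "cx", "cy" (pixels), "origin" and "attitude" of the camera in the world; the wrist camera has in their place "T_tool_cam" (4x4, takes a point from camera to tool coordinates, whose origin is the TCP and whose axes are the flange's). Camera axes: x right, y down, z forward; pixel columns grow to the right and rows downward; lengths in mm; the calibration is good to about 2 mm. A picture is of the moment at which its call begins: read the wrist's pose just before it. camera_info takes no time and is no camera call.
- ctrl.close_job(): hands the job in, once; it reports no verdict.
Trained networks look in the newest picture that a camera, given by its name, has taken for a name from the list of things; names that differ only in an ending like _2 or _b are one class to them, and where a whole thing is asked for, a point or a joint stands for the part that bears it (a point fixed in the world has none). Each returns a list of dicts, best first, with "p" (0 to 1); they miss things now and then, are a little off and sometimes report something else, mostly with a low value. They report only what shows in the picture. A call takes as long as a camera call.
- ctrl.look_for(thing, camera): "bbox" ([left, top, right, bottom] in pixels, round what is visible of it).
- ctrl.trace(thing, camera): "pixels" (480x640 bool, what is visible of it) and "bbox" ([left, top, right, bottom] in pixels, round what is visible of it).
- ctrl.landmark_of(thing, camera): "uv" ([column, row] in pixels: a listed point, or the origin of a listed thing).
The state is a dict: "t": time; "qpos": joint angles; "qvel": joint speeds; "joint_torque": joint torques, N m; "ee_pos": TCP position; "orientation": TCP orientation; "ft_force": force on the tool from outside, world axes, zero at the start; "moment": the same for the moment, N m; "width": finger opening in mm.
Only numpy, scipy, OpenCV 4.12 (cv2) and the standard library are available. Lean on these libraries where they do the work, as an engineer would, in place of code of your own. Each camera call takes 0.05 s, during which the arm holds its last target.

### The job

Set the cleaned camshaft up for a runout check on the surface plate. Stand the two V-blocks in line on the plate, one left and one right, and lay the camshaft across them, lengthwise along the half of the plate nearer the robot, so that the middle of each of its two plain end journals rests in a vee; then stand the dial gauge upright on the plate behind the camshaft (on the side away from the robot), so that its tip sits on the top line of the shaft's plain middle, midway between the blocks, and the plunger is lightly pushed in. Let go of everything and leave the grease tin where it is.

Things in the scene. Friction and masses are not known exactly. Their poses are not given: they have to be found in the camera images.
- plate: Fixed cast-iron surface plate, bare ground top with green sides, 200 mm (own x) by 300 mm (own y) by 45 mm high; small handles stick out 16 mm at the two short sides, low down. Origin: centre of its underside, on the bench; the top is 45 mm above it. Own x points away from the robot, within 0.2 rad.
- vblock_a_mid (a point): One of two identical, interchangeable bright steel V-blocks: 50 (own x) by 30 (own y) by 45 mm high, 0.45 kg, loose, upright. The 90 degree vee in its top runs through along own y, 36 mm wide at the top, its bottom 27 mm above the underside; a 26 mm journal in it has its axis 45.4 mm above the underside. Point: block's centre, 22.5 mm up. Own z is up.
- vblock_b_mid (a point): The other V-block, the same in every way. Point: centre of the block, 22.5 mm up.
- cam_mid (a point): Loose camshaft along own y, 250 mm, 0.65 kg, lies on its lobes, not rolling. Point: on its axis at mid-length, 14 mm above the bench. From the middle to each end: plain shaft, 22 mm diameter, to 32 mm (grip here); two lobes to 63 mm, at most 23 mm from the axis; plain bright journal, 26 mm diameter, from 66 to 115 mm, its middle at 90 mm (so blocks stand 180 mm apart); 29 mm flange; stub.
- gauge_grip (a point): Loose dial gauge stand, 0.8 kg: dark base 60 (own x) by 50 (own y) by 22 mm high; round steel column, 14 mm diameter, from the base's middle up to 210 mm; at 118 mm up an arm along own -x carries the dial (57 mm, white face to own -x, top 147 mm up, face 89 mm from the column). Point: on the column's axis 185 mm above the underside; grip the bare column there (150 to 210 mm). Own z is up.
- gauge_tip (a point): Lowest point of the gauge's plunger (ball tip), 75 mm from the column's axis along the stand's own -x, 52.4 mm above the stand's underside when free. With stand and V-blocks on the plate the shaft's top line is 56.4 mm above the plate, so setting the stand down with the tip over the shaft pushes the tip up 4 mm.
- gauge_plunger (a joint): How far the gauge's plunger is pushed in, m: 0 free, 0.010 its stop; a soft spring, 0.3 to 1.2 N. Pushed straight up into the gauge. Lightly pushed in means 1.5 to 6.5 mm.
- tin: Grease tin, blue with a yellow lid, 63 mm diameter, 46 mm high; not to be moved. Origin: centre of its underside.

How it is judged:
By the outcome, as a careful person would: the job done as asked, in the order asked, and still so for the second after the job is handed in, with the robot touching nothing.
It also fails if it takes over 120 s, if anything falls off the work surface, if the arm or the gripper's body presses on something with over 40 N, if the wrist force passes 120 N, or if a joint passes its speed limit or range.

## Working session

There is one attempt and no reset: what is moved stays moved. The work goes in short steps, Python scripts to look and compute and a tool call to move; the robot and the scene stay as the last step left them, time stands still between calls to the robot, and variables do not carry over. Pictures are saved under pics/ and viewed, and the job is handed in when it is done.

Besides the shell and the picture viewer there is one more tool, called after "Call:" as name(argument=value, ...) on one line, values as JSON. jog_arm: Moves the arm, as the interface text tells. Its arguments: {"type":"object","properties":{"steps":{"type":"array"}},"required":["steps"]}

```bash
mkdir -p pics; ls; cat > h.py <<'E'
import numpy as np, cv2
from workcell import ctrl
from scipy.spatial.transform import Rotation as R
def cam(name):
    i=ctrl.camera_info(name)
    K=np.array([[i['fx'],0,i['cx']],[0,i['fy'],i['cy']],[0,0,1.]])
    if 'T_tool_cam' in i:
        o=ctrl.get_obs(); T=np.eye(4); T[:3,:3]=R.from_rotvec(o['orientation']).as_matrix(); T[:3,3]=o['ee_pos']
        T=T@np.array(i['T_tool_cam']); return K,T[:3,:3],T[:3,3]
    a=np.array(i['attitude'],float)
    Rm=a if a.shape==(3,3) else R.from_rotvec(a).as_matrix()
    return K,Rm,np.array(i['origin'],float)
def px2z(name,uv,z,c=None):
    K,Rm,o=c or cam(name)
    d=Rm@np.linalg.inv(K)@np.array([uv[0],uv[1],1.])
    return o+d*(z-o[2])/d[2]
def proj(name,p,c=None):
    K,Rm,o=c or cam(name)
    q=K@(Rm.T@(np.array(p,float)-o)); return q[:2]/q[2]
def snap(name,fn):
    im=ctrl.get_image(name); cv2.imwrite('pics/'+fn,im[:,:,::-1]); return im
E
python3 - <<'E'
from h import *
for n in ['scene','top','wrist']:
    snap(n,n+'0.png'); print(n,{k:np.round(v,3).tolist() for k,v in ctrl.camera_info(n).items()})
print(ctrl.get_obs())
for t in ['plate','vblock_a_mid','cam_mid','gauge_grip','gauge_tip','tin']:
    for n in ['top','scene']:
        print(t,n,[(np.round(d['uv'],1).tolist(),round(d['p'],2)) for d in ctrl.landmark_of(t,n)][:4])
E
```

```text
pics
scene {'fx': 453.431, 'fy': 453.431, 'cx': 323.76, 'cy': 244.52, 'origin': [1157.41, 99.023, 835.915], 'attitude': [-1.662, -1.927, 0.749]}
top {'fx': 443.252, 'fy': 443.252, 'cx': 318.674, 'cy': 233.541, 'origin': [439.712, 34.608, 1115.181], 'attitude': [-2.167, 2.174, -0.105]}
wrist {'fx': 340.919, 'fy': 340.919, 'cx': 324.551, 'cy': 241.947, 'T_tool_cam': [[-0.001, -0.964, -0.266, 71.944], [1.0, -0.001, -0.001, -0.445], [0.001, -0.266, 0.964, 21.008], [0.0, 0.0, 0.0, 1.0]]}
{'t': 0.15, 'qpos': array([ 1.16002320e+00,  4.23658126e-01,  1.63048328e+00, -5.89073813e-06,
        1.08860081e+00, -1.90033982e-02]), 'qvel': array([ 0.00027413, -0.00116479, -0.00377394,  0.00041663,  0.00059299,
        0.00075292]), 'joint_torque': array([ 1.10829529e-03, -5.44991899e+01, -2.73920631e+01,  6.44862349e-02,
        2.05737061e-02, -5.72437398e-05]), 'ee_pos': array([238.53558622, 577.46348205, 404.09687937]), 'orientation': array([-6.11411449e-01, -3.08127720e+00,  1.76580751e-03]), 'ft_force': array([-0.12501969, -0.21541773, -0.4571129 ]), 'moment': array([-0.03059174,  0.04719915, -0.01146413]), 'width': 87.86235240846996}
plate top [([328.4, 188.1], 0.92)]
plate scene [([311.2, 337.9], 0.79), ([492.4, 272.7], 0.65)]
vblock_a_mid top []
vblock_a_mid scene [([176.7, 300.5], 0.83)]
cam_mid top [([175.4, 278.7], 0.91)]
cam_mid scene [([493.1, 272.2], 0.89)]
gauge_grip top [([520.9, 281.2], 0.91)]
gauge_grip scene [([153.6, 188.3], 0.63), ([174.2, 300.2], 0.58)]
gauge_tip top []
gauge_tip scene [([453.7, 340.6], 0.44)]
tin top [([213.9, 212.2], 0.85)]
tin scene [([454.3, 338.9], 0.56)]
```

View pics/top0.png

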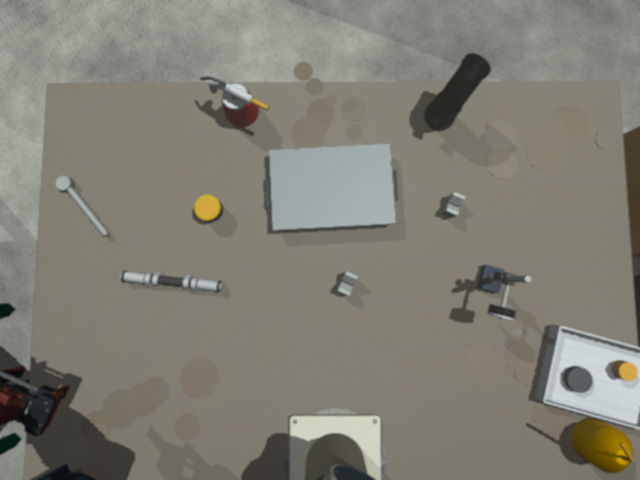

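View pics/scene0.png

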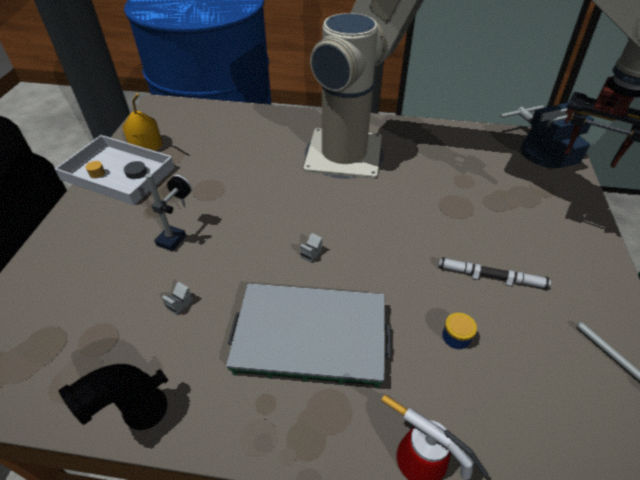

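View pics/wrist0.png

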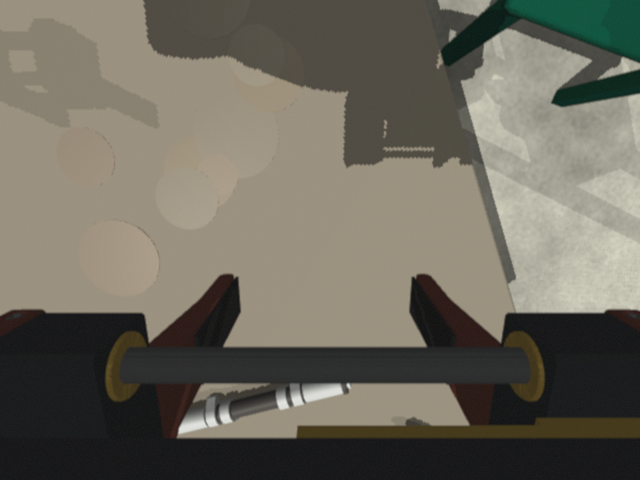

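```bash
python3 - <<'E'
from h import *
snap('top','t1.png')
def big(m): 
    return m.astype(np.uint8)
for t,z in [('plate',45),('vblock_a_mid',22),('cam_mid',14),('gauge_grip',0),('tin',46)]:
    for d in ctrl.trace(t,'top')[:4]:
        m=big(d['pixels']); c=cv2.minAreaRect(np.argwhere(m)[:,::-1].astype(np.float32))
        box=cv2.boxPoints(c)
        print(t,round(d['p'],2),m.sum(),d['bbox'],'ctr',px2z('top',c[0],z)[:2].round(1),[px2z('top',b,z)[:2].round(0).tolist() for b in box])
print('grip',px2z('top',(520.9,281.2),185),'cam',px2z('top',(175.4,278.7),14),'plate',px2z('top',(328.4,188.1),0))
c1=px2z('top',(454,205),30);print(c1,px2z('top',(347,284),30))
im=cv2.imread('pics/t1.png')
a=cv2.resize(im[180:310,330:550],None,fx=3.5,fy=3.5,interpolation=cv2.INTER_CUBIC);cv2.imwrite('pics/t1c.png',a)
E
```

```text
plate 0.92 10291 [261.8, 142.8, 400.5, 233.1] ctr [660.6   6.8] [[759.0, 175.0], [771.0, -155.0], [564.0, -158.0], [552.0, 165.0]]
vblock_a_mid 0.76 358 [439.4, 195.3, 462.7, 219.2] ctr [ 619.2 -299.1] [[599.0, -268.0], [656.0, -295.0], [640.0, -331.0], [582.0, -303.0]]
cam_mid 0.9 1203 [121.1, 272.3, 223.6, 292.3] ctr [431.  401.4] [[425.0, 530.0], [467.0, 527.0], [437.0, 273.0], [396.0, 277.0]]
gauge_grip 0.95 1178 [477.8, 269.0, 528.4, 320.0] ctr [ 399.2 -415.4] [[360.0, -339.0], [472.0, -375.0], [439.0, -492.0], [327.0, -456.0]]
tin 0.64 597 [194.3, 197.6, 223.1, 221.8] ctr [608.1 305.7] [[611.0, 352.0], [655.0, 309.0], [605.0, 259.0], [561.0, 302.0]]
grip [ 429.61592799 -385.50824188  185.        ] cam [436.70120505 390.69982553  14.        ] plate [665.56389411  10.83809261   0.        ]
[ 615.92062217 -299.05846361   30.        ] [422.54619087 -32.48044409  30.        ]
```

View pics/t1c.png

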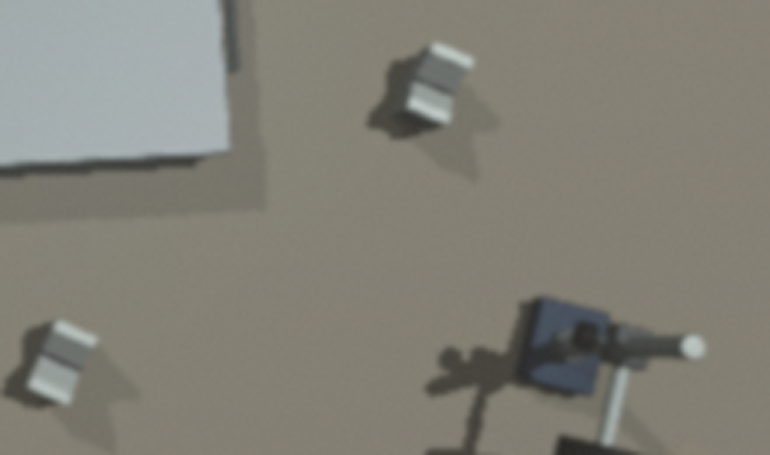

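```bash
python3 - <<'E'
from h import *
im=cv2.imread('pics/t1.png')
d=ctrl.trace('plate','top')[0]['pixels'].astype(np.uint8)
hsv=cv2.cvtColor(im,cv2.COLOR_BGR2HSV); print(hsv[188,330],hsv[188,420])
m=((hsv[:,:,2]>hsv[188,330,2]-20)&(hsv[:,:,0]>80)).astype(np.uint8)*cv2.dilate(d,np.ones((7,7)))
m=cv2.morphologyEx(m,cv2.MORPH_OPEN,np.ones((7,7)))
c=max(cv2.findContours(m,0,2)[0],key=cv2.contourArea)
P=np.array([px2z('top',q[0]+0.,45)[:2] for q in c]).astype(np.float32)
print(cv2.minAreaRect(P))
print([px2z('top',q,45)[:2].round(1) for q in [(269,150),(389.5,144),(395.7,223.4),(272,231)]])
# blocks
for q in [(437,42),(473,62),(450,124),(407,110)]: print(px2z('top',(330+q[0]/3.5,180+q[1]/3.5),45)[:2].round(1))
print()
for q in [(62,321),(98,340),(68,404),(28,390)]: print(px2z('top',(330+q[0]/3.5,180+q[1]/3.5),45)[:2].round(1))
E
```

```text
[ 95  18 173] [ 26  27 133]
((661.987548828125, 3.3090362548828125), (197.56028747558594, 296.2960205078125), 2.832831382751465)
[array([752.6, 158.1]), array([ 766.7, -140. ]), array([ 568.8, -151.3]), array([551.2, 149.3])]
[ 645.6 -297.6]
[ 631.4 -322.3]
[ 587.8 -304.7]
[ 597.7 -275.1]

[452.1 -33.6]
[439.1 -58.1]
[395.6 -37.1]
[405.2  -9.8]
```

```bash
cat >> h.py <<'E'
def Rd(th):
    y=np.array([np.cos(th),np.sin(th),0]);z=np.array([0,0,-1.]);return np.c_[np.cross(y,z),y,z]
def TT(p,Rm):
    T=np.eye(4);T[:3,:3]=Rm;T[:3,3]=p;return T
def step(r):
    return TT(np.array(r[:3])*1000,R.from_rotvec(np.deg2rad(r[3:6])).as_matrix())
def plan(wps,g,vmax=28,amax=5,T=None):
    """wps: list of (x,y,z_grasp,yaw): z of GRASP point"""
    if T is None:
        o=ctrl.get_obs(); T=TT(o['ee_pos'],R.from_rotvec(o['orientation']).as_matrix())
    for w in wps:
        G=TT([w[0],w[1],w[2]+163],Rd(w[3]))
        D=np.linalg.inv(T)@G
        a=np.rad2deg(np.linalg.norm(R.from_matrix(D[:3,:3]).as_rotvec()))
        n=max(1,int(np.ceil(max(np.linalg.norm(D[:3,3])/vmax,a/amax))))
        rv=R.from_matrix(D[:3,:3]).as_rotvec()
        A=np.zeros((3,3));
        S=R.from_rotvec(rv/n).as_matrix();P=np.eye(3)
        for _ in range(n): A+=P;P=P@S
        sh=np.linalg.solve(A,D[:3,3])
        row=[round(v/1000,4) for v in sh]+[round(v,2) for v in np.rad2deg(rv/n)]
        row=[0.0 if v==0 else v for v in row]
        for _ in range(n): T=T@step(row)
        D=np.linalg.inv(T)@G
        c=[round(v/1000,4)+0.0 for v in D[:3,3]]+[round(v,2)+0.0 for v in np.rad2deg(R.from_matrix(D[:3,:3]).as_rotvec())]
        print(f'x{n}',row+[g]); 
        if any(abs(v)>0 for v in c): print('  +',c+[g]); T=T@step(c)
def st():
    o=ctrl.get_obs(); Rm=R.from_rotvec(o['orientation']).as_matrix()
    print('t',round(o['t'],2),'grasp',(o['ee_pos']+163*Rm[:,2]).round(1),'yaw',round(np.arctan2(Rm[1,1],Rm[0,1]),4),'zt',Rm[:,2].round(3),'F',o['ft_force'].round(1),'w',round(o['width'],1))
E
python3 -c "
from h import *
st();plan([(423,-34,200,-0.455)],-1)"
```

```text
t 1.1 grasp [238.6 577.6 241.7] yaw 1.179 zt [ 0. -0. -1.] F [0.5 0.7 0.4] w 87.9
x23 [np.float64(-0.0309), np.float64(-0.0033), np.float64(0.0018), 0.0, 0.0, np.float64(4.07), -1]
  + [np.float64(0.0001), np.float64(0.0013), np.float64(0.0003), np.float64(0.0), np.float64(0.0), np.float64(0.01), -1]
```

```bash
sed -i "s/round(v\/1000,4) for/round(float(v)\/1000,4) for/; s/round(v,2) for/round(float(v),2) for/; s/round(v\/1000,4)+0.0/round(float(v)\/1000,4)+0.0/; s/round(v,2)+0.0/round(float(v),2)+0.0/" h.py
```

Call:
jog_arm(steps=[[[-0.0309,-0.0033,0.0018,0,0,4.07,-1],[-0.0309,-0.0033,0.0018,0,0,4.07,-1],[-0.0309,-0.0033,0.0018,0,0,4.07,-1],[-0.0309,-0.0033,0.0018,0,0,4.07,-1],[-0.0309,-0.0033,0.0018,0,0,4.07,-1],[-0.0309,-0.0033,0.0018,0,0,4.07,-1],[-0.0309,-0.0033,0.0018,0,0,4.07,-1],[-0.0309,-0.0033,0.0018,0,0,4.07,-1],[-0.0309,-0.0033,0.0018,0,0,4.07,-1],[-0.0309,-0.0033,0.0018,0,0,4.07,-1],[-0.0309,-0.0033,0.0018,0,0,4.07,-1],[-0.0309,-0.0033,0.0018,0,0,4.07,-1],[-0.0309,-0.0033,0.0018,0,0,4.07,-1],[-0.0309,-0.0033,0.0018,0,0,4.07,-1],[-0.0309,-0.0033,0.0018,0,0,4.07,-1],[-0.0309,-0.0033,0.0018,0,0,4.07,-1],[-0.0309,-0.0033,0.0018,0,0,4.07,-1],[-0.0309,-0.0033,0.0018,0,0,4.07,-1],[-0.0309,-0.0033,0.0018,0,0,4.07,-1],[-0.0309,-0.0033,0.0018,0,0,4.07,-1]]])

```text
t: 2.77
ee_pos: [459.6, 50.1, 368.8]
orientation: [2.476, 1.933, 0.001]
ft_force: [1.5, -0.3, 0.6]
width: 87.9
```

Call:
jog_arm(steps=[[[-0.0309,-0.0033,0.0018,0,0,4.07,-1],[-0.0309,-0.0033,0.0018,0,0,4.07,-1],[-0.0309,-0.0033,0.0018,0,0,4.07,-1],[0.0001,0.0013,0.0003,0,0,0,-1],[0,0,0,0,0,0,-1]]])

```text
t: 3.18
ee_pos: [422.7, -35.0, 363.2]
orientation: [2.667, 1.66, 0.001]
ft_force: [0.8, 0.8, 0.9]
width: 87.5
```

```bash
python3 -c "
from h import *
st();snap('wrist','w1.png');st()
for d in ctrl.landmark_of('vblock_a_mid','wrist'): print(d['uv'],d['p'],px2z('wrist',d['uv'],22.5))
"
```

```text
t 3.18 grasp [422.8 -35.  200.2] yaw -0.4574 zt [ 0.  0. -1.] F [0.8 0.8 0.9] w 87.5
t 3.23 grasp [423.4 -34.3 200.3] yaw -0.4557 zt [ 0.001  0.    -1.   ] F [-0.2 -0.  -0. ] w 87.8
```

View pics/w1.png

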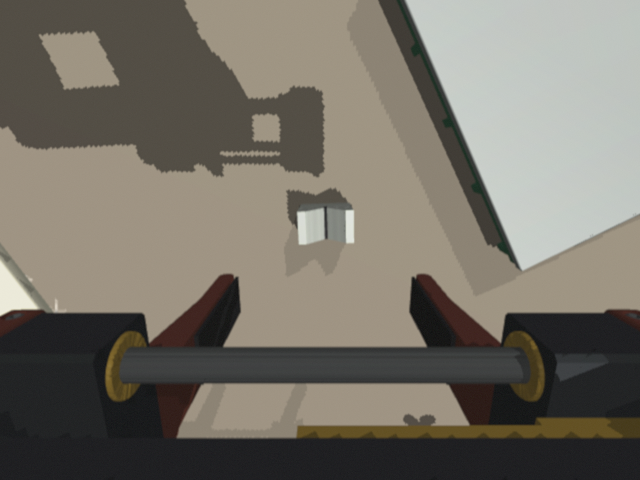

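```bash
python3 -c "
from h import *
im=cv2.imread('pics/w1.png');cv2.imwrite('pics/w1c.png',cv2.resize(im[180:270,270:380],None,fx=7,fy=6,interpolation=cv2.INTER_CUBIC))
print(proj('wrist',(423.4,-34.3,45)),proj('wrist',(423.4,-34.3,22.5)))
"
```

```text
[323.61310871 231.96691973] [323.63431386 226.41728231]
```

View pics/w1c.png

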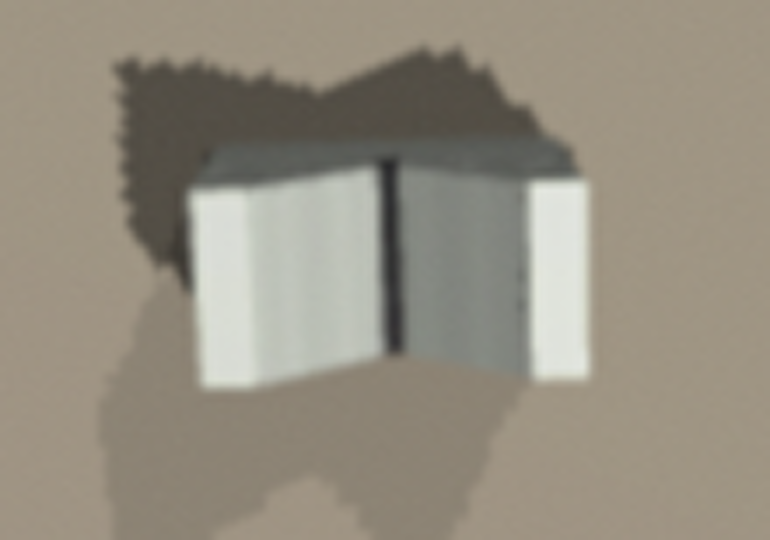

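```bash
python3 -c "
from h import *
c=cam('wrist')
P=np.array([px2z('wrist',(270+u/7,180+v/6),45,c)[:2] for u,v in [(188,187),(590,180),(592,380),(201,388)]])
print(P.round(1),P.mean(0)); d=P[1]+P[2]-P[0]-P[3];print(np.arctan2(d[1],d[0]),np.linalg.norm(d)/2)
st();plan([(*P.mean(0),110,np.arctan2(d[1],d[0])),(*P.mean(0),24,np.arctan2(d[1],d[0]))],-1)
"
```

```text
[[410.5  -6.9]
 [456.5 -28.3]
 [443.9 -56.2]
 [397.9 -35. ]] [427.2045585  -31.60394668]
-0.4332679290184737 50.64812543314349
t 3.28 grasp [423.7 -33.8 200.3] yaw -0.4545 zt [ 0.001  0.    -1.   ] F [-0.1  0.1  0.4] w 87.8
x4 [0.0009, 0.0006, 0.0226, 0.01, -0.01, -0.3, -1]
  + [-0.0001, -0.0001, -0.0001, 0.01, 0.01, -0.01, -1]
x4 [0.0, 0.0, 0.0215, 0.0, 0.0, 0.0, -1]
```

Call:
jog_arm(steps=[[[0.0036,0.0024,0.0226,0,0,-1.21,-1],[0,0,0.0226,0,0,0,-1],[0,0,0.0226,0,0,0,-1],[0,0,0.0226,0,0,0,-1],[0,0,0.0215,0,0,0,-1],[0,0,0.0215,0,0,0,-1],[0,0,0.0215,0,0,0,-1],[0,0,0.0205,0,0,0,-1],[0,0,0,0,0,0,-1],[0,0,0,0,0,0,-1]]])

```text
t: 4.12
ee_pos: [427.0, -30.9, 187.0]
orientation: [-2.644, -1.693, 0.003]
ft_force: [-0.3, 0.3, -0.5]
width: 87.8
```

```bash
python3 -c "
from h import *
st();snap('wrist','w2.png')"
```

```text
t 4.12 grasp [426.6 -30.8  24. ] yaw -0.4316 zt [-0.002  0.    -1.   ] F [-0.3  0.3 -0.5] w 87.8
```

View pics/w2.png

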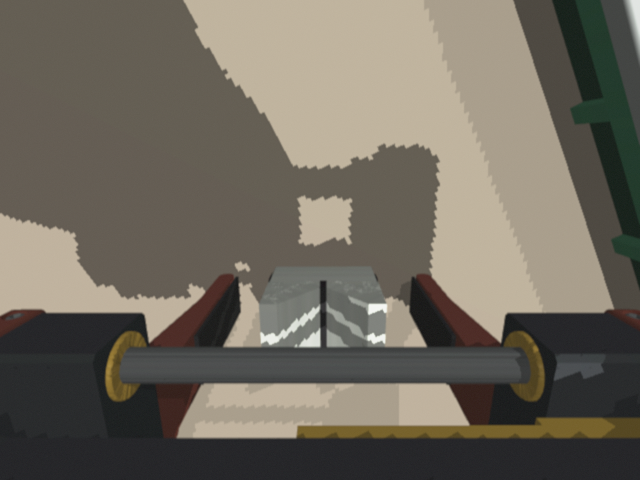

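Call:
jog_arm(steps=[[[0,0,0,0,0,0,1],[0,0,0,0,0,0,1],[0,0,0,0,0,0,1],[0,0,0,0,0,0,1],[0,0,0,0,0,0,1],[0,0,0,0,0,0,1],[0,0,0,0,0,0,1],[0,0,0,0,0,0,1]]])

```text
t: 4.83
ee_pos: [426.6, -31.8, 187.8]
orientation: [-2.647, -1.691, 0.0]
ft_force: [-2.2, 1.4, 7.5]
width: 49.8
```

```bash
python3 -c "
from h import *
st();plan([(427,-31,125,-.433),(621.4,-88,125,0.049)],1)"
```

```text
t 4.83 grasp [426.5 -31.8  24.8] yaw -0.4338 zt [-0.  0. -1.] F [-2.2  1.4  7.5] w 49.8
x4 [0.0002, 0.0, -0.025, 0.0, 0.0, -0.01, 1]
  + [0.0001, 0.0, -0.0002, -0.02, 0.0, -0.01, 1]
x8 [-0.0016, 0.0255, 0.0, 0.0, 0.0, -3.45, 1]
  + [-0.0001, 0.0001, 0.0, 0.0, 0.01, -0.01, 1]
```

Call:
jog_arm(steps=[[[0,0,-0.025,0,0,0,1],[0,0,-0.025,0,0,0,1],[0,0,-0.025,0,0,0,1],[0.0009,0,-0.0252,0,0,0,1],[-0.0016,0.0255,0,0,0,-3.45,1],[-0.0016,0.0255,0,0,0,-3.45,1],[-0.0016,0.0255,0,0,0,-3.45,1],[-0.0016,0.0255,0,0,0,-3.45,1],[-0.0016,0.0255,0,0,0,-3.45,1],[-0.0016,0.0255,0,0,0,-3.45,1],[-0.0016,0.0255,0,0,0,-3.45,1],[-0.0016,0.0255,0,0,0,-3.45,1],[0,0,0,0,0,0,1],[0,0,0,0,0,0,1]]])

```text
t: 6.0
ee_pos: [621.7, -88.1, 286.7]
orientation: [-2.167, -2.273, 0.001]
ft_force: [-0.0, -0.5, -5.3]
width: 50.3
```

```bash
python3 -c "
from h import *
st();snap('wrist','w3.png');snap('top','t3.png');st();plan([(621.4,-88,78,0.049)],1)"
```

```text
t 6.0 grasp [621.4 -88.1 123.7] yaw 0.0475 zt [-0.001  0.    -1.   ] F [-0.  -0.5 -5.3] w 50.3
t 6.1 grasp [619.6 -87.8 123.6] yaw 0.0473 zt [-0.003  0.    -1.   ] F [-0.7  0.6 -3.9] w 49.7
x2 [-0.0001, 0.0007, 0.0228, -0.09, -0.02, -0.05, 1]
```

View pics/w3.png

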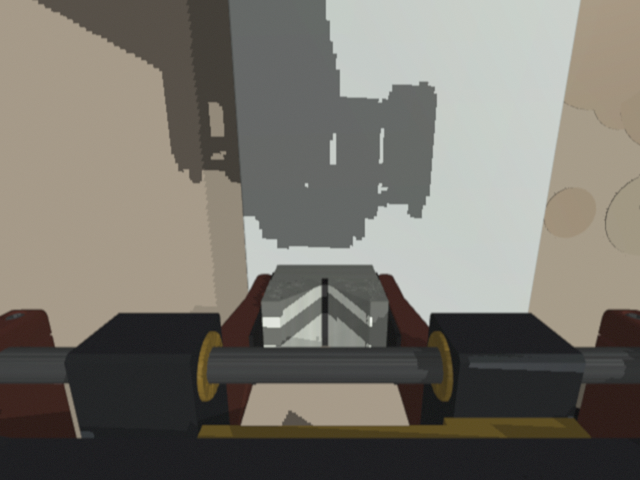

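View pics/t3.png

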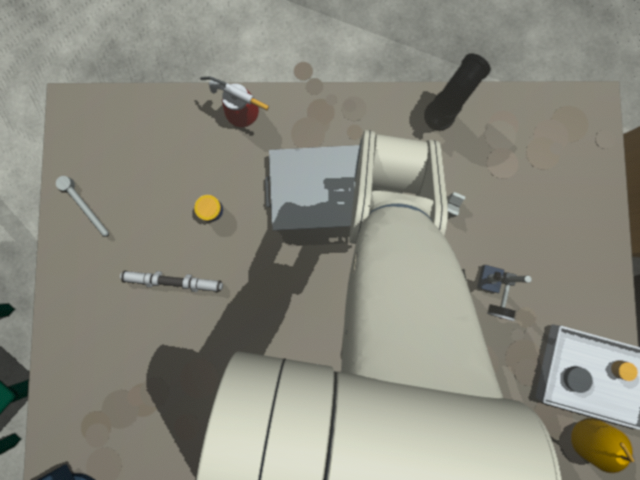

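```bash
python3 -c "
from h import *
st();c=cam('wrist')
for uv in [(231,0),(243,200),(580,0),(540,230)]: print(uv,px2z('wrist',uv,45,c)[:2].round(1))
# far edge of top face front of block in hand: row 266, cols 279..376
T=c
im=cv2.imread('pics/w3.png');cv2.imwrite('pics/w3c.png',cv2.resize(im[250:350,240:410],None,fx=4.5,fy=4.5,interpolation=cv2.INTER_CUBIC))"
```

```text
t 6.1 grasp [619.6 -87.8 123.6] yaw 0.0473 zt [-0.003  0.    -1.   ] F [-0.7  0.6 -3.9] w 49.7
(231, 0) [560.   61.6]
(243, 200) [564.8 -51.1]
(580, 0) [755.6  70.4]
(540, 230) [761.5 -61.9]
```

View pics/w3c.png

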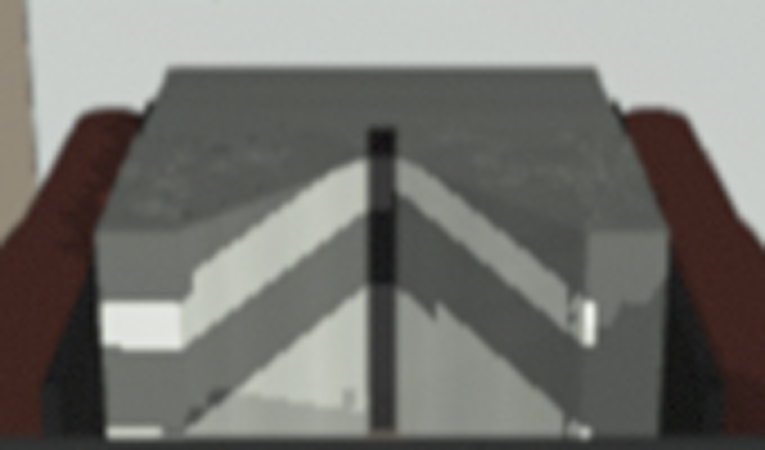

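```bash
cat >> h.py <<'E'
def px_tool(uv,z):
    i=ctrl.camera_info('wrist');M=np.array(i['T_tool_cam'])
    d=M[:3,:3]@np.array([(uv[0]-i['cx'])/i['fx'],(uv[1]-i['cy'])/i['fy'],1.])
    return M[:3,3]+d*(z-M[2,3])/d[2]
E
python3 -c "
from h import *
for uv in [(261.6,301.6),(388.4,300.7)]: print(px_tool(uv,142.8))
for uv in [(277.1,265.1),(373,265.1)]: print(px_tool(uv,187.8))"
```

```text
[ 14.10877718 -24.31780166 142.8       ]
[ 14.42873326  25.04189811 142.8       ]
[ 13.36204788 -24.33256474 187.8       ]
[ 13.30206426  25.27065148 187.8       ]
```

```bash
python3 -c "
from h import *
plan([(621.4,-87,75,0.046),(621.4,-87,70.5,0.046)],1)"
```

```text
x2 [0.0004, 0.0007, 0.0243, -0.09, -0.02, 0.04, 1]
  + [0.0, 0.0001, 0.0, 0.0, 0.0, -0.01, 1]
x1 [0.0, 0.0, 0.0045, 0.0, 0.0, 0.0, 1]
```

Call:
jog_arm(steps=[[[0.0004,0.0007,0.0243,0,0,0,1],[0.0004,0.0008,0.0243,0,0,0,1],[0,0,0.0025,0,0,0,1],[0,0,0.002,0,0,0,1],[0,0,0,0,0,0,1],[0,0,0,0,0,0,1]]])

```text
t: 6.6
ee_pos: [622.9, -87.2, 235.8]
orientation: [2.167, 2.273, 0.001]
ft_force: [0.4, 0.3, -4.1]
width: 49.8
```

```bash
python3 -c "
from h import *
st();plan([(621.4,-87,70.5,0.046)],1)"
```

```text
t 6.6 grasp [623.1 -87.2  72.8] yaw 0.0479 zt [ 0.001 -0.    -1.   ] F [ 0.4  0.3 -4.1] w 49.8
x1 [0.0003, -0.0015, 0.0023, 0.06, 0.01, 0.11, 1]
```

Call:
jog_arm(steps=[[[0,0,0.0015,0,0,0,1],[0,0,0.001,0,0,0,1],[0,0,0.0005,0,0,0,1],[0,0,0,0,0,0,1],[0,0,0,0,0,0,1]]])

```text
t: 7.02
ee_pos: [623.2, -87.2, 232.9]
orientation: [2.167, 2.273, 0.001]
ft_force: [-1.4, -0.3, 6.3]
width: 50.1
```

```bash
python3 -c "
from h import *
st();snap('wrist','w4.png');st()"
```

```text
t 7.02 grasp [623.4 -87.3  69.9] yaw 0.048 zt [ 0.001 -0.    -1.   ] F [-1.4 -0.3  6.3] w 50.1
t 7.07 grasp [623.4 -87.2  69.9] yaw 0.048 zt [ 0.001 -0.    -1.   ] F [-1.1  1.   6.6] w 49.9
```

Call:
jog_arm(steps=[[[0,0,0,0,0,0,-1],[0,0,0,0,0,0,-1],[0,0,0,0,0,0,-1],[0,0,0,0,0,0,-1],[0,0,0,0,0,0,-1],[0,0,0,0,0,0,-1],[0,0,-0.01,0,0,0,-1],[0,0,-0.03,0,0,0,-1],[0,0,-0.04,0,0,0,-1],[0,0,-0.04,0,0,0,-1],[0,0,0,0,0,0,-1]]])

```text
t: 7.98
ee_pos: [625.3, -87.5, 360.4]
orientation: [2.16, 2.266, 0.011]
ft_force: [2.3, -0.0, -0.2]
width: 87.7
```

```bash
python3 -c "
from h import *
st();snap('wrist','w5.png');st();plan([(612,-296,230,-0.41)],-1)"
```

```text
t 7.98 grasp [627.4 -87.8 197.5] yaw 0.048 zt [ 0.013 -0.002 -1.   ] F [ 2.3 -0.  -0.2] w 87.7
t 8.03 grasp [625.9 -87.6 194.3] yaw 0.048 zt [ 0.009 -0.001 -1.   ] F [-0.   0.6 -0.4] w 87.9
x8 [-0.0262, 0.0025, -0.0044, 0.07, 0.0, 3.28, -1]
  + [-0.0003, -0.0001, -0.0003, -0.01, -0.01, 0.0, -1]
```

View pics/w5.png

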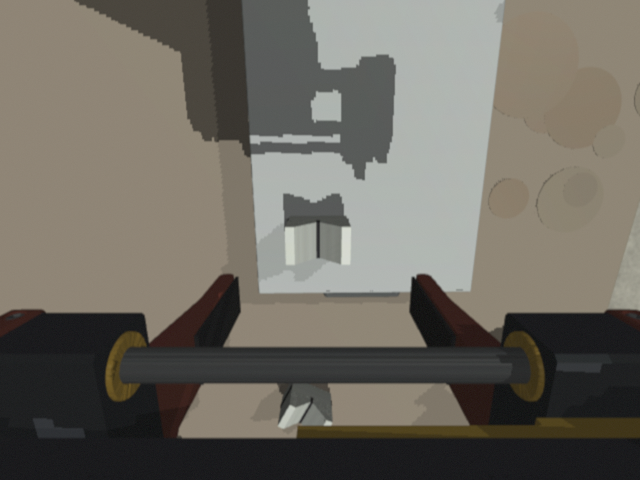

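Call:
jog_arm(steps=[[[-0.0262,0.0025,-0.0044,0,0,3.28,-1],[-0.0262,0.0025,-0.0044,0,0,3.28,-1],[-0.0262,0.0025,-0.0044,0,0,3.28,-1],[-0.0262,0.0025,-0.0044,0,0,3.28,-1],[-0.0262,0.0025,-0.0044,0,0,3.28,-1],[-0.0262,0.0025,-0.0044,0,0,3.28,-1],[-0.0262,0.0025,-0.0044,0,0,3.28,-1],[-0.0262,0.0025,-0.0044,0,0,3.28,-1],[0,0,0,0,0,0,-1],[0,0,0,0,0,0,-1],[0,0,0,0,0,0,-1]]])

```text
t: 8.95
ee_pos: [610.6, -295.1, 386.0]
orientation: [-2.625, -1.722, 0.001]
ft_force: [0.6, 0.5, 0.5]
width: 87.9
```

```bash
python3 -c "
from h import *
st();im=snap('wrist','w6.png');st()
c=cam('wrist');np.save('w6cam.npy',np.array([*c[0].ravel(),*c[1].ravel(),*c[2]]))
u,v=proj('wrist',(614,-298,35)).astype(int);print(u,v)
cv2.imwrite('pics/w6c.png',cv2.resize(im[v-50:v+50,u-60:u+60,::-1],None,fx=6,fy=6,interpolation=cv2.INTER_CUBIC))"
```

```text
t 8.95 grasp [ 610.4 -294.9  223. ] yaw -0.4095 zt [-0.001  0.001 -1.   ] F [0.6 0.5 0.5] w 87.9
t 9.0 grasp [ 610.7 -294.5  223.1] yaw -0.4087 zt [-0.001  0.001 -1.   ] F [0.3 0.4 0.1] w 87.8
328 225
```

View pics/w6c.png

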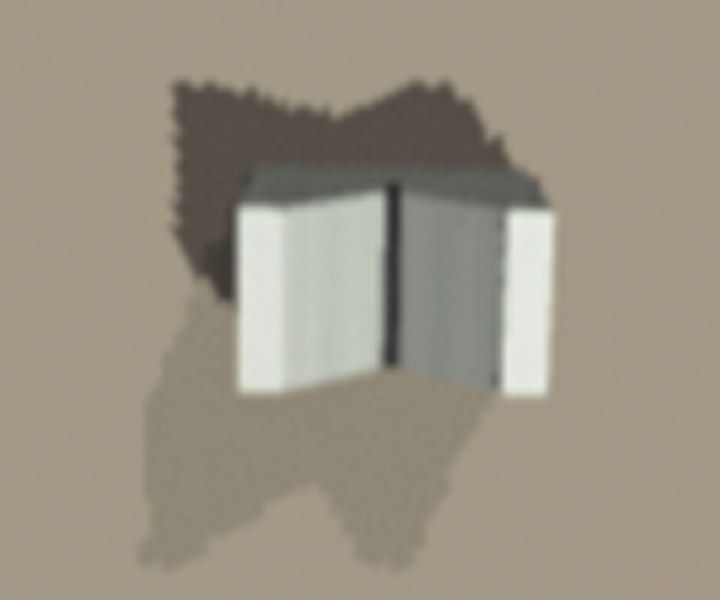

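```bash
python3 -c "
from h import *
c=cam('wrist')
P=np.array([px2z('wrist',(268+u/6,175+v/6),45,c)[:2] for u,v in [(238,206),(553,209),(549,396),(238,392)]])
m=P.mean(0); d=P[1]+P[2]-P[0]-P[3];th=np.arctan2(d[1],d[0]);print(P.round(1),m,th,np.linalg.norm(d)/2)
ux=np.array([-np.sin(th),np.cos(th)]); m=m-1.0*ux; print(m)
st();plan([(*m,24.8,th)],-1)
"
```

```text
[[ 602.6 -273.7]
 [ 648.1 -294. ]
 [ 636.1 -322.2]
 [ 590.1 -301.5]] [ 619.23032948 -297.84704469] -0.42115007905942375 50.133744823228284
[ 618.82151918 -298.75966407]
t 9.0 grasp [ 610.7 -294.5  223.1] yaw -0.4087 zt [-0.001  0.001 -1.   ] F [0.3 0.4 0.1] w 87.8
x8 [-0.0001, 0.0011, 0.0248, -0.01, 0.0, 0.09, -1]
  + [0.0002, 0.0003, -0.0001, -0.01, -0.02, -0.01, -1]
```

Call:
jog_arm(steps=[[[-0.0006,0.0091,0.0248,0,0,0.7,-1],[0,0,0.0248,0,0,0,-1],[0,0,0.0248,0,0,0,-1],[0,0,0.0248,0,0,0,-1],[0,0,0.0248,0,0,0,-1],[0,0,0.0248,0,0,0,-1],[0,0,0.0248,0,0,0,-1],[0,0,0.0246,0,0,0,-1],[0,0,0,0,0,0,-1],[0,0,0,0,0,0,-1]]])

```text
t: 9.83
ee_pos: [618.9, -298.4, 187.6]
orientation: [-2.634, -1.707, 0.002]
ft_force: [-0.1, -0.2, -0.3]
width: 87.8
```

Call:
jog_arm(steps=[[[0,0,0,0,0,0,1],[0,0,0,0,0,0,1],[0,0,0,0,0,0,1],[0,0,0,0,0,0,1],[0,0,0,0,0,0,1],[0,0,0,0,0,0,1],[0,0,0,0,0,0,1],[0,0,0,0,0,0,1]]])

```text
t: 10.5
ee_pos: [618.8, -299.7, 189.1]
orientation: [-2.637, -1.706, 0.0]
ft_force: [-3.6, 1.4, 5.6]
width: 50.0
```

```bash
python3 -c "
from h import *
st();im=snap('wrist','w7.png');plan([(619,-298.5,150,-.42)],1)
cv2.imwrite('pics/w7c.png',cv2.resize(im[250:350,240:410,::-1],None,fx=4.5,fy=4.5,interpolation=cv2.INTER_CUBIC))"
```

```text
t 10.5 grasp [ 618.8 -299.7   26.1] yaw -0.4222 zt [-0.001  0.    -1.   ] F [-3.6  1.4  5.6] w 50.0
x5 [0.0002, -0.0001, -0.0248, -0.01, 0.0, -0.03, 1]
  + [0.0002, 0.0001, 0.0001, 0.02, 0.0, 0.02, 1]
```

View pics/w7c.png

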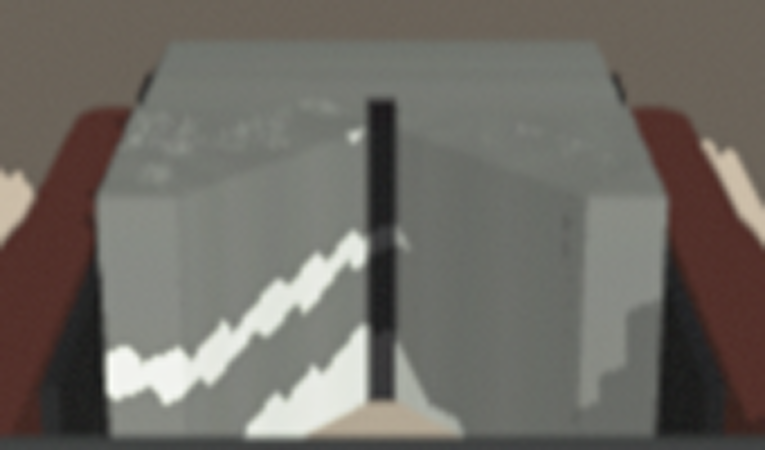

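```bash
python3 -c "
from h import *
for uv in [(261.6,293.8),(388.4,293.4)]: print(px_tool(uv,144.1))
for uv in [(277.1,259.0),(373,259.0)]: print(px_tool(uv,189.1))"
```

```text
[ 17.02231888 -24.11021984 144.1       ]
[ 17.12033808  25.45170653 144.1       ]
[ 16.4656786  -24.07531296 189.1       ]
[ 16.39874912  25.65958173 189.1       ]
```

```bash
python3 -c "
from h import *
plan([(618.8,-299.7,150,-.422),(614.9,89.6,150,.048)],1)"
```

```text
x5 [0.0, 0.0, -0.0248, -0.01, 0.0, 0.0, 1]
  + [0.0, -0.0001, 0.0001, 0.02, 0.0, -0.01, 1]
x14 [0.0274, -0.006, 0.0, 0.0, 0.0, -1.92, 1]
  + [0.0002, 0.0005, 0.0, 0.0, 0.0, -0.05, 1]
```

Call:
jog_arm(steps=[[[0,0,-0.0248,0,0,0,1],[0,0,-0.0248,0,0,0,1],[0,0,-0.0248,0,0,0,1],[0,0,-0.0248,0,0,0,1],[0,0,-0.0248,0,0,0,1],[0.0274,-0.006,0,0,0,-1.92,1],[0.0274,-0.006,0,0,0,-1.92,1],[0.0274,-0.006,0,0,0,-1.92,1],[0.0274,-0.006,0,0,0,-1.92,1],[0.0274,-0.006,0,0,0,-1.92,1],[0.0274,-0.006,0,0,0,-1.92,1],[0.0274,-0.006,0,0,0,-1.92,1],[0.0274,-0.006,0,0,0,-1.92,1],[0.0274,-0.006,0,0,0,-1.92,1],[0.0274,-0.006,0,0,0,-1.92,1],[0.0274,-0.006,0,0,0,-1.92,1],[0.0274,-0.006,0,0,0,-1.92,1],[0.0274,-0.006,0,0,0,-1.92,1],[0.0274,-0.006,0,0,0,-1.92,1]]])

```text
t: 12.13
ee_pos: [614.1, 90.6, 311.8]
orientation: [-2.166, -2.274, 0.001]
ft_force: [-0.4, 0.2, -4.4]
width: 49.8
```

Call:
jog_arm(steps=[[[0,0,0,0,0,0,1],[0,0,0,0,0,0,1],[0,0,0,0,0,0,1]]])

```text
t: 12.38
ee_pos: [614.5, 89.3, 312.1]
orientation: [-2.168, -2.273, 0.001]
ft_force: [0.9, -0.8, -5.0]
width: 50.0
```

```bash
python3 -c "
from h import *
st();plan([(614.9,89.6,75,.048)],1)"
```

```text
t 12.38 grasp [614.4  89.2 149.1] yaw 0.0472 zt [-0.001 -0.    -1.   ] F [ 0.9 -0.8 -5. ] w 50.0
x3 [0.0001, 0.0002, 0.0247, -0.02, 0.01, -0.01, 1]
  + [0.0, -0.0001, 0.0, 0.01, -0.01, -0.01, 1]
```

Call:
jog_arm(steps=[[[0.0003,0.0005,0.0247,0,0,0,1],[0,0,0.0247,0,0,0,1],[0,0,0.02,0,0,0,1],[0,0,0.004,0,0,0,1],[0,0,0,0,0,0,1],[0,0,0,0,0,0,1],[0,0,0,0,0,0,1]]])

```text
t: 12.97
ee_pos: [616.0, 89.3, 240.6]
orientation: [2.168, 2.271, 0.003]
ft_force: [-0.3, 0.4, -4.2]
width: 49.9
```

```bash
python3 -c "
from h import *
st()"
```

```text
t 12.97 grasp [616.3  89.3  77.6] yaw 0.0462 zt [ 0.002  0.    -1.   ] F [-0.3  0.4 -4.2] w 49.9
```

Call:
jog_arm(steps=[[[0.0003,-0.0014,0.002,0,0,-0.1,1],[0,0,0.002,0,0,0,1],[0,0,0,0,0,0,1],[0,0,0,0,0,0,1]]])

```text
t: 13.3
ee_pos: [613.7, 90.0, 235.6]
orientation: [2.166, 2.275, 0.0]
ft_force: [0.4, 0.4, -4.5]
width: 49.9
```

```bash
python3 -c "
from h import *
st()"
```

```text
t 13.3 grasp [613.8  90.   72.6] yaw 0.0488 zt [ 0.  0. -1.] F [ 0.4  0.4 -4.5] w 49.9
```

Call:
jog_arm(steps=[[[0,0,0,0,0,0,1],[0,0,0,0,0,0,1],[0,0,0,0,0,0,1],[0,0,0,0,0,0,1]]])

```text
t: 13.63
ee_pos: [613.8, 90.0, 235.3]
orientation: [2.167, 2.275, 0.0]
ft_force: [0.3, -0.6, -3.8]
width: 50.0
```

```bash
python3 -c "
from h import *
st()"
```

```text
t 13.63 grasp [613.8  90.   72.3] yaw 0.0487 zt [ 0.  0. -1.] F [ 0.3 -0.6 -3.8] w 50.0
```

Call:
jog_arm(steps=[[[-0.0003,0.0011,0,0,0,0,1],[0,0,0.001,0,0,0,1],[0,0,0.0008,0,0,0,1],[0,0,0,0,0,0,1],[0,0,0,0,0,0,1],[0,0,0,0,0,0,1],[0,0,0,0,0,0,1]]])

```text
t: 14.22
ee_pos: [615.1, 89.7, 234.1]
orientation: [2.166, 2.274, 0.001]
ft_force: [-2.3, -0.1, 5.6]
width: 50.0
```

```bash
python3 -c "
from h import *
st()"
```

```text
t 14.22 grasp [615.2  89.7  71.1] yaw 0.0487 zt [ 0.001  0.    -1.   ] F [-2.3 -0.1  5.6] w 50.0
```

Contact at the expected height, x within 0.4 mm. Release and rise.

Call:
jog_arm(steps=[[[0,0,0,0,0,0,-1],[0,0,0,0,0,0,-1],[0,0,0,0,0,0,-1],[0,0,0,0,0,0,-1],[0,0,0,0,0,0,-1],[0,0,0,0,0,0,-1],[0,0,-0.01,0,0,0,-1],[0,0,-0.03,0,0,0,-1],[0,0,-0.04,0,0,0,-1],[0,0,-0.04,0,0,0,-1],[0,0,-0.04,0,0,0,-1],[0,0,0,0,0,0,-1],[0,0,0,0,0,0,-1],[0,0,0,0,0,0,-1]]])

```text
t: 15.38
ee_pos: [614.4, 89.6, 393.7]
orientation: [2.166, 2.275, 0.0]
ft_force: [-0.1, -0.8, -0.5]
width: 87.5
```

```bash
python3 -c "
from h import *
st();snap('wrist','w8.png');snap('top','t8.png');plan([(432,396,190,-0.1)],-1)"
```

```text
t 15.38 grasp [614.5  89.6 230.7] yaw 0.0488 zt [ 0. -0. -1.] F [-0.1 -0.8 -0.5] w 87.5
x13 [0.0233, -0.0145, 0.003, -0.01, 0.0, 0.66, -1]
  + [0.0, 0.0, 0.0002, -0.02, 0.03, -0.06, -1]
```

View pics/w8.png

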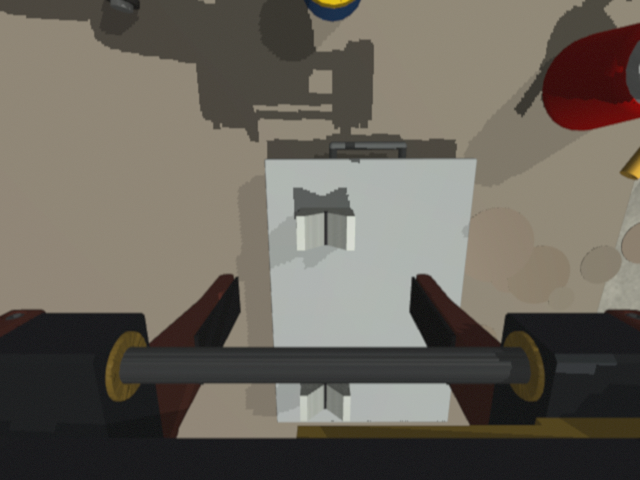

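```bash
python3 -c "
from h import *
im=cv2.imread('pics/w8.png')
a=cv2.resize(im[200:260,280:370],None,fx=6,fy=5,interpolation=cv2.INTER_CUBIC)
b=cv2.resize(im[375:430,280:370],None,fx=6,fy=5,interpolation=cv2.INTER_CUBIC)
cv2.imwrite('pics/w8c.png',np.vstack([a,b]))"
```

```text
(no output)
```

View pics/w8c.png

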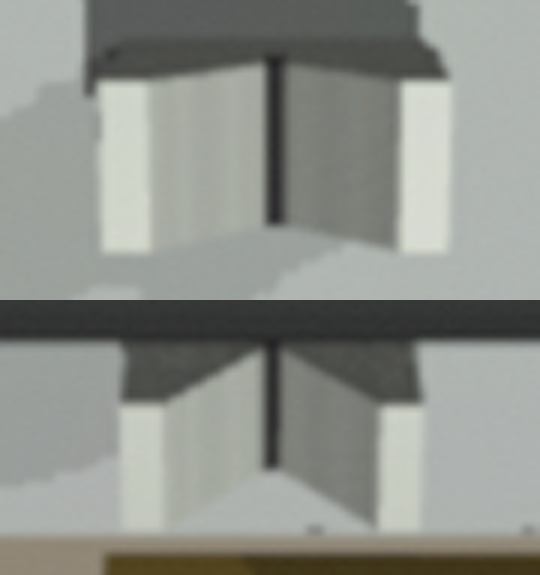

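```bash
python3 -c "
from h import *
c=cam('wrist')
f=lambda u,v:px2z('wrist',(280+u/6,200+v/5),90,c)[:2]
g=lambda u,v:px2z('wrist',(280+u/6,375+(v-300)/5),90,c)[:2]
F=np.array([f(98,80),f(452,80),f(449,252),f(101,252)]);N=np.array([g(120,404),g(424,404),g(420,530),g(123,530)])
print(F.round(1),F.mean(0),N.round(1),N.mean(0)); d=F.mean(0)-N.mean(0);print(np.linalg.norm(d),np.arctan2(-d[0],d[1]))
for P in(F,N): d=P[1]+P[2]-P[0]-P[3];print(np.arctan2(d[1],d[0]))
for uv in [(266,160),(476,158),(278,422),(449,420)]: print(px2z('wrist',uv,45,c)[:2].round(1))
"
```

```text
[[589.2 105.1]
 [638.6 107.5]
 [640.3  77.5]
 [590.4  75. ]] [614.62831705  91.27919247] [[ 597.4  -73.2]
 [ 646.8  -70.8]
 [ 648.2 -100.6]
 [ 598.7 -103.1]] [622.76544711 -86.90498296]
178.3698776617895 0.04563525644353987
0.04824164654444101
0.04977397225065913
[556.2 147.7]
[750.9 158.8]
[ 570.7 -148.1]
[ 768.5 -135.4]
```

Call:
jog_arm(steps=[[[0.0233,-0.0145,0.003,0,0,0.69,-1],[0.0233,-0.0145,0.003,0,0,0.69,-1],[0.0233,-0.0145,0.003,0,0,0.69,-1],[0.0233,-0.0145,0.003,0,0,0.69,-1],[0.0233,-0.0145,0.003,0,0,0.69,-1],[0.0233,-0.0145,0.003,0,0,0.69,-1],[0.0233,-0.0145,0.003,0,0,0.69,-1],[0.0233,-0.0145,0.003,0,0,0.69,-1],[0.0233,-0.0145,0.003,0,0,0.69,-1],[0.0233,-0.0145,0.003,0,0,0.69,-1],[0.0233,-0.0145,0.003,0,0,0.69,-1],[0.0233,-0.0145,0.003,0,0,0.69,-1],[0.0233,-0.0145,0.003,0,0,0.69,-1],[0,0,0,0,0,0,-1],[0,0,0,0,0,0,-1],[0,0,0,0,0,0,-1],[0,0,0,0,0,0,-1]]])

```text
t: 16.9
ee_pos: [434.0, 395.7, 353.8]
orientation: [2.339, 2.098, -0.002]
ft_force: [0.2, 0.3, -0.4]
width: 88.1
```

```bash
python3 -c "
from h import *
st();im=snap('wrist','w9.png');snap('top','t9.png');st()
for d in ctrl.landmark_of('cam_mid','wrist')[:2]: print(d['uv'],d['p'],px2z('wrist',d['uv'],14))
cv2.imwrite('pics/w9c.png',cv2.resize(im[60:400,250:410,::-1],None,fx=3,fy=1.75,interpolation=cv2.INTER_CUBIC))
"
```

```text
t 16.9 grasp [433.9 395.5 190.8] yaw -0.1085 zt [-0.001 -0.001 -1.   ] F [ 0.2  0.3 -0.4] w 88.1
t 17.0 grasp [434.2 395.6 191.3] yaw -0.1092 zt [-0. -0. -1.] F [ 0.6 -0.6 -1. ] w 87.8
[323.0, 220.4] 0.88 [433.65059638 400.81078265  14.        ]
```

View pics/w9.png

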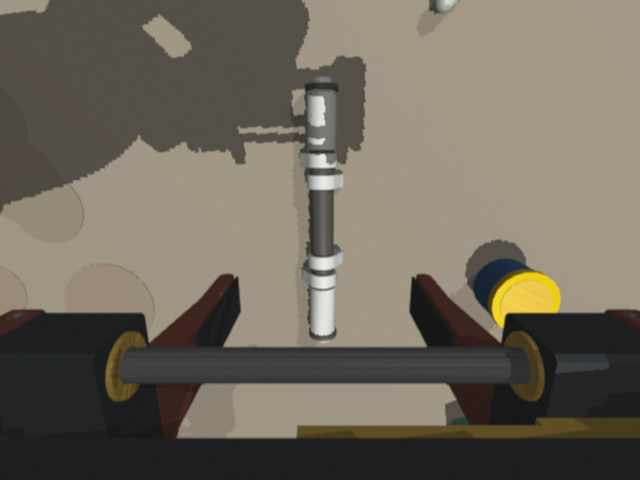

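View pics/w9c.png

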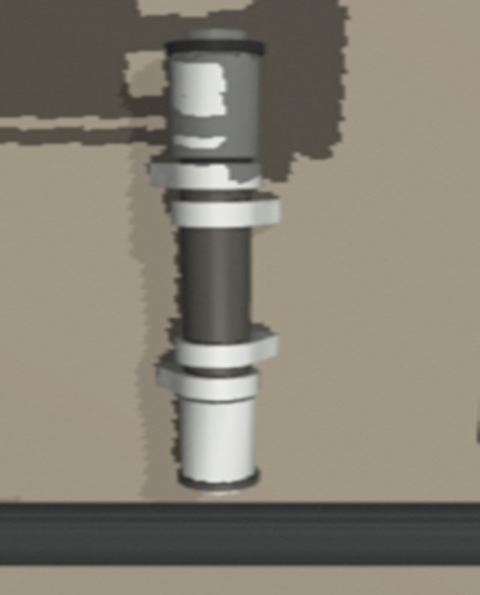

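View pics/t9.png

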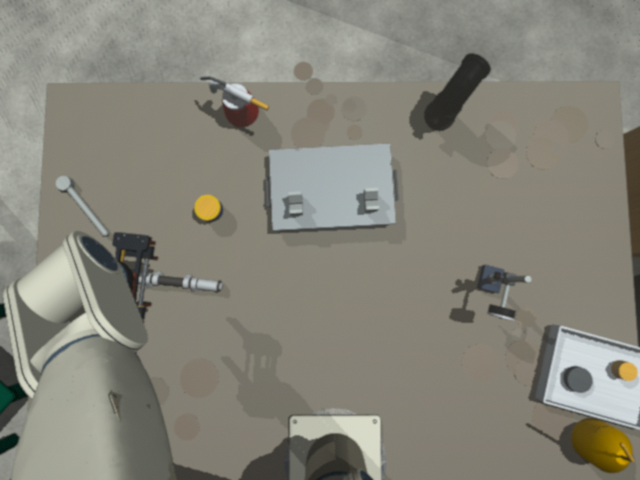

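```bash
python3 -c "
from h import *
c=cam('wrist')
f=lambda u,v,z:px2z('wrist',(250+u/3,60+v/1.75),z,c)[:2]
a,b=f(216,227,25),f(215,341,25);print(a,b,np.linalg.norm(a-b),(a+b)/2,np.arctan2(-(a-b)[0],(a-b)[1]))
# journals' edges left/right mid lines
a,b=f((172+260)/2,75,14),f((180+256)/2,450,14);print(a,b,np.arctan2(-(a-b)[0],(a-b)[1]))
a,b=f(215,40,14),f(219,488,14);print('flange',a,b,np.linalg.norm(a-b),(a+b)/2)
"
```

```text
[436.18833315 431.19019925] [428.98800555 370.11981828] 61.49338297144177 [432.58816935 400.65500877] -0.11736031959754342
[444.42490096 504.9487507 ] [421.95378133 299.38583819] -0.10888271320632502
flange [445.93753849 520.9341403 ] [419.48281613 274.2020564 ] 248.14627452109437 [432.71017731 397.56809835]
```

```bash
python3 -c "
from h import *
plan([(432.9,400,60,-.112),(432.9,400,21.5,-.112)],-1)
"
```

```text
x5 [0.0008, -0.0004, 0.0263, 0.0, 0.0, 0.03, -1]
  + [0.0001, 0.0002, -0.0001, -0.01, 0.01, 0.01, -1]
x2 [0.0, 0.0, 0.0193, 0.0, 0.0, 0.0, -1]
  + [0.0, 0.0, -0.0001, 0.0, 0.0, 0.0, -1]
```

Call:
jog_arm(steps=[[[0.0041,-0.0018,0.0263,0,0,0.16,-1],[0,0,0.0263,0,0,0,-1],[0,0,0.0263,0,0,0,-1],[0,0,0.0263,0,0,0,-1],[0,0,0.0263,0,0,0,-1],[0,0,0.0193,0,0,0,-1],[0,0,0.0192,0,0,0,-1],[0,0,0,0,0,0,-1],[0,0,0,0,0,0,-1],[0,0,0,0,0,0,-1],[0,0,0,0,0,0,-1]]])

```text
t: 17.97
ee_pos: [432.7, 400.6, 184.7]
orientation: [2.341, 2.095, 0.001]
ft_force: [-0.7, -0.6, 0.2]
width: 87.8
```

```bash
python3 -c "
from h import *
st();im=snap('wrist','w10.png')
"
```

```text
t 17.97 grasp [432.7 400.6  21.7] yaw -0.1112 zt [ 0.  0. -1.] F [-0.7 -0.6  0.2] w 87.8
```

View pics/w10.png

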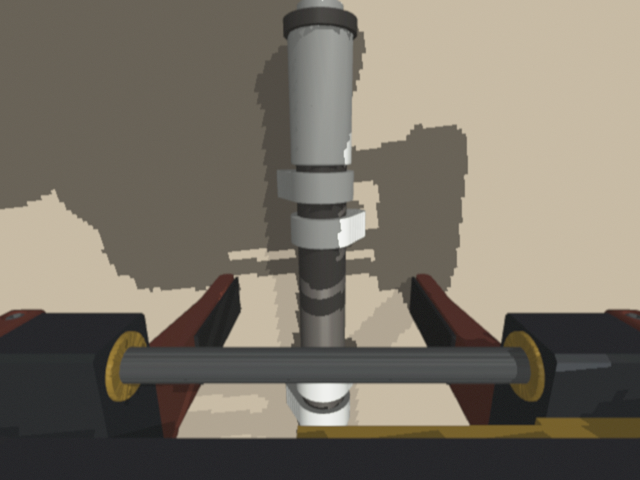

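```bash
python3 -c "
from h import *
print(px_tool((322,247),159.7),px_tool((321,163),157.7),px_tool((320,40),157.7))
"
```

```text
[ 31.34300304  -0.7517501  159.7       ] [ 66.13488042  -1.02236544 157.7       ] [109.01125233  -1.21462334 157.7       ]
```

Call:
jog_arm(steps=[[[0,0,0,0,0,0,1],[0,0,0,0,0,0,1],[0,0,0,0,0,0,1],[0,0,0,0,0,0,1],[0,0,0,0,0,0,1],[0,0,0,0,0,0,1],[0,0,0,0,0,0,1],[0,0,0,0,0,0,1],[0,0,0,0,0,0,1],[0,0,0,0,0,0,1],[0,0,0,0,0,0,1]]])

```text
t: 18.93
ee_pos: [432.3, 400.9, 184.5]
orientation: [-2.341, -2.095, 0.0]
ft_force: [-1.2, 0.4, -0.1]
width: 21.4
```

```bash
python3 -c "
from h import *
st();im=snap('wrist','w11.png')
"
```

```text
t 18.93 grasp [432.3 400.9  21.5] yaw -0.1106 zt [-0. -0. -1.] F [-1.2  0.4 -0.1] w 21.4
```

View pics/w11.png

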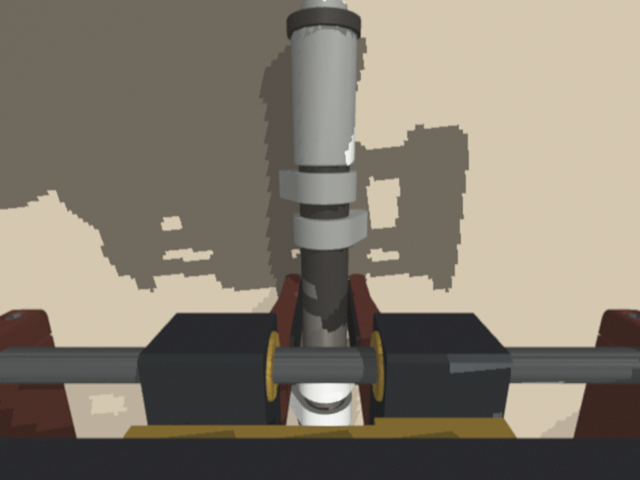

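```bash
python3 -c "
from h import *
plan([(432.3,400.9,150,-.1106),(619.2,2.1,150,.047)],1)
"
```

```text
x5 [0.0, 0.0, -0.0257, 0.0, 0.0, 0.0, 1]
  + [0.0, 0.0, 0.0, -0.01, 0.01, 0.0, 1]
x16 [-0.0245, 0.0126, 0.0, 0.0, 0.0, -0.56, 1]
  + [0.0001, 0.0002, 0.0, 0.0, 0.0, -0.07, 1]
```

Call:
jog_arm(steps=[[[0,0,-0.0257,0,0,0,1],[0,0,-0.0257,0,0,0,1],[0,0,-0.0257,0,0,0,1],[0,0,-0.0257,0,0,0,1],[0,0,-0.0257,0,0,0,1],[0,0,0,0,0,0,1],[0,0,0,0,0,0,1]]])

```text
t: 19.57
ee_pos: [432.4, 400.9, 313.4]
orientation: [2.341, 2.095, 0.003]
ft_force: [-0.2, -0.1, -6.1]
width: 21.2
```

Call:
jog_arm(steps=[[[-0.0245,0.0126,0,0,0,-0.56,1],[-0.0245,0.0126,0,0,0,-0.56,1],[-0.0245,0.0126,0,0,0,-0.56,1],[-0.0245,0.0126,0,0,0,-0.56,1],[-0.0245,0.0126,0,0,0,-0.56,1],[-0.0245,0.0126,0,0,0,-0.56,1],[-0.0245,0.0126,0,0,0,-0.56,1],[-0.0245,0.0126,0,0,0,-0.56,1],[-0.0245,0.0126,0,0,0,-0.56,1],[-0.0245,0.0126,0,0,0,-0.56,1],[-0.0245,0.0126,0,0,0,-0.56,1],[-0.0245,0.0126,0,0,0,-0.56,1],[-0.0245,0.0126,0,0,0,-0.56,1],[-0.0245,0.0126,0,0,0,-0.56,1],[-0.0245,0.0126,0,0,0,-0.56,1],[-0.0245,0.0126,0,0,0,-0.56,1],[0,0,0,0,0,0,1],[0,0,0,0,0,0,1],[0,0,0,0,0,0,1]]])

```text
t: 21.15
ee_pos: [618.0, 2.1, 310.6]
orientation: [-2.169, -2.268, 0.004]
ft_force: [0.6, -1.0, -5.8]
width: 21.1
```

```bash
python3 -c "
from h import *
st();im=snap('wrist','w12.png');snap('scene','s12.png');plan([(619.2,2.1,110,.047)],1)
"
```

```text
t 21.15 grasp [617.2   2.1 147.6] yaw 0.0451 zt [-0.004  0.    -1.   ] F [ 0.6 -1.  -5.8] w 21.1
x2 [-0.0004, 0.0006, 0.0193, -0.08, -0.01, -0.01, 1]
  + [0.0, 0.0, -0.0001, 0.0, 0.0, -0.01, 1]
```

View pics/w12.png

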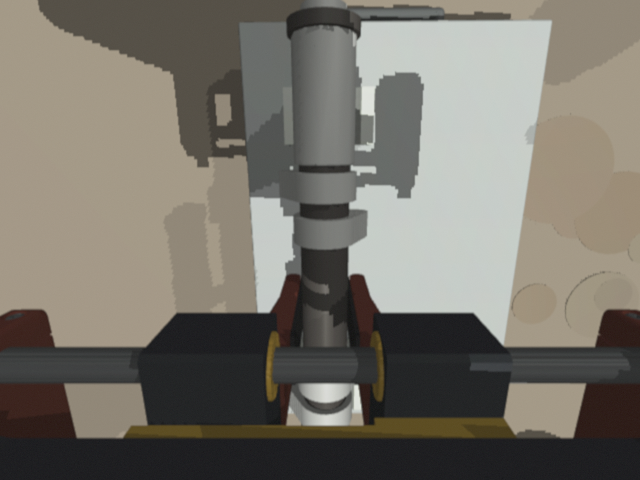

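View pics/s12.png

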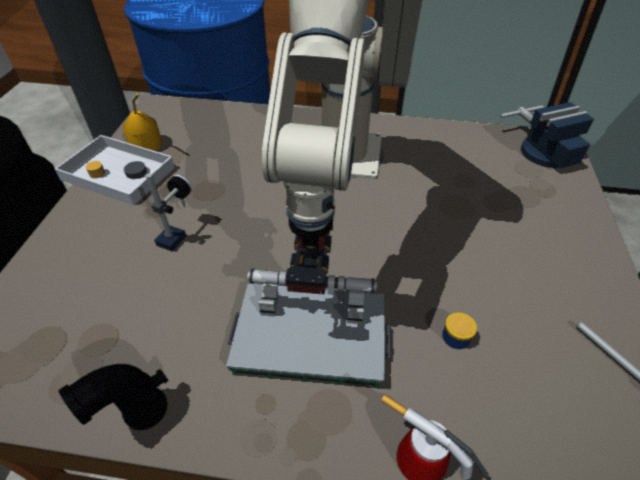

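Call:
jog_arm(steps=[[[0,0.001,0.0192,0,0,0,1],[0,0,0.0192,0,0,0,1],[0,0,0,0,0,0,1],[0,0,0,0,0,0,1],[0,0,0,0,0,0,1],[0,0,0,0,0,0,1],[0,0,0,0,0,0,1],[0,0,0,0,0,0,1]]])

```text
t: 21.92
ee_pos: [620.3, 2.2, 275.5]
orientation: [2.169, 2.271, 0.002]
ft_force: [0.0, 0.2, -5.6]
width: 21.2
```

```bash
python3 -c "
from h import *
st();plan([(619.2,2.1,101,.047)],1)
"
```

```text
t 21.92 grasp [620.5   2.2 112.5] yaw 0.0458 zt [ 0.002 -0.    -1.   ] F [ 0.   0.2 -5.6] w 21.2
x1 [0.0, -0.0011, 0.0115, 0.09, 0.01, -0.07, 1]
```

Call:
jog_arm(steps=[[[0,-0.0011,0.006,0,0,0,1],[0,0,0.005,0,0,0,1],[0,0,0,0,0,0,1],[0,0,0,0,0,0,1],[0,0,0,0,0,0,1],[0,0,0,0,0,0,1],[0,0,0,0,0,0,1]]])

```text
t: 22.5
ee_pos: [619.0, 2.0, 263.7]
orientation: [2.17, 2.272, 0.0]
ft_force: [0.4, 0.3, -6.4]
width: 21.1
```

```bash
python3 -c "
from h import *
st();snap('wrist','w13.png')
"
```

```text
t 22.5 grasp [619.    2.  100.7] yaw 0.0457 zt [ 0.  0. -1.] F [ 0.4  0.3 -6.4] w 21.1
```

View pics/w13.png

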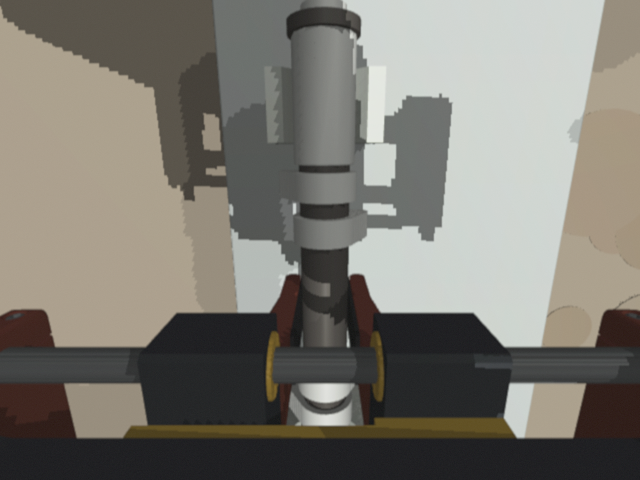

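Call:
jog_arm(steps=[[[0,0,0.0015,0,0,0,1],[0,0,0.001,0,0,0,1],[0,0,0.0007,0,0,0,1],[0,0,0,0,0,0,1],[0,0,0,0,0,0,1],[0,0,0,0,0,0,1],[0,0,0,0,0,0,1]]])

```text
t: 23.13
ee_pos: [619.1, 2.0, 260.5]
orientation: [2.17, 2.271, 0.001]
ft_force: [1.9, -0.9, -4.4]
width: 21.5
```

```bash
python3 -c "
from h import *
st();snap('wrist','w14.png')
"
```

```text
t 23.13 grasp [619.2   2.   97.5] yaw 0.0457 zt [ 0.001  0.    -1.   ] F [ 1.9 -0.9 -4.4] w 21.5
```

Starting to touch; a little more.

Call:
jog_arm(steps=[[[0,0,0.0007,0,0,0,1],[0,0,0,0,0,0,1],[0,0,0,0,0,0,1],[0,0,0,0,0,0,1],[0,0,0,0,0,0,1]]])

```text
t: 23.6
ee_pos: [619.1, 2.1, 260.4]
orientation: [2.17, 2.271, 0.001]
ft_force: [-0.3, -0.1, 5.7]
width: 21.6
```

```bash
python3 -c "
from h import *
st()
"
```

```text
t 23.6 grasp [619.3   2.1  97.4] yaw 0.0457 zt [ 0.001  0.    -1.   ] F [-0.3 -0.1  5.7] w 21.6
```

Call:
jog_arm(steps=[[[0,0,0,0,0,0,-1],[0,0,0,0,0,0,-1],[0,0,0,0,0,0,-1],[0,0,0,0,0,0,-1],[0,0,0,0,0,0,-1],[0,0,0,0,0,0,-1],[0,0,0,0,0,0,-1],[0,0,-0.01,0,0,0,-1],[0,0,-0.03,0,0,0,-1],[0,0,-0.04,0,0,0,-1],[0,0,-0.04,0,0,0,-1],[0,0,-0.03,0,0,0,-1],[0,0,0,0,0,0,-1],[0,0,0,0,0,0,-1],[0,0,0,0,0,0,-1]]])

```text
t: 24.85
ee_pos: [618.5, 2.0, 409.7]
orientation: [-2.17, -2.272, 0.0]
ft_force: [0.4, -0.6, -0.2]
width: 87.7
```

```bash
python3 -c "
from h import *
st();im=snap('wrist','w15.png')
for d in ctrl.landmark_of('cam_mid','wrist')[:2]: print(d['uv'],d['p'],px2z('wrist',d['uv'],90.4))
cv2.imwrite('pics/w15c.png',cv2.resize(im[60:440,250:410,::-1],None,fx=3,fy=1.5,interpolation=cv2.INTER_CUBIC))
"
```

```text
t 24.85 grasp [618.4   2.  246.7] yaw 0.0457 zt [-0. -0. -1.] F [ 0.4 -0.6 -0.2] w 87.7
[328.6, 233.0] 0.71 [6.21424249e+02 4.32944459e-01 9.04000000e+01]
```

View pics/w15.png

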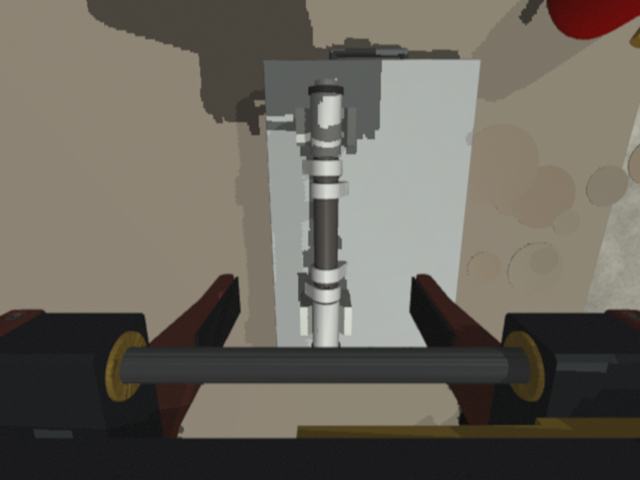

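```bash
python3 -c "
from h import *
print(px2z('top',(527.7,279.1),210),px2z('top',(491.7,279.1),22),px2z('top',(502,311),118))
b=[px2z('top',(330+u/3.5,180+v/3.5),22)[:2].round(0) for u,v in [(540,297),(608,315),(592,395),(524,380)]];print(b)
plan([(430,-380,320,-0.22)],-1)
"
```

```text
[ 434.0800495 -388.2126952  210.       ] [ 433.19977709 -387.83119455   22.        ] [ 363.22859482 -370.68024039  118.        ]
[array([ 468., -371.]), array([ 455., -418.]), array([ 400., -405.]), array([ 410., -358.])]
x16 [-0.0248, -0.0099, -0.0047, -0.01, 0.0, 0.95, -1]
  + [0.0, 0.0001, 0.0007, 0.0, 0.01, 0.03, -1]
```

Call:
jog_arm(steps=[[[-0.0248,-0.0099,-0.0047,0,0,0.97,-1],[-0.0248,-0.0099,-0.0047,0,0,0.97,-1],[-0.0248,-0.0099,-0.0047,0,0,0.97,-1],[-0.0248,-0.0099,-0.0047,0,0,0.97,-1],[-0.0248,-0.0099,-0.0047,0,0,0.97,-1],[-0.0248,-0.0099,-0.0047,0,0,0.97,-1],[-0.0248,-0.0099,-0.0047,0,0,0.97,-1],[-0.0248,-0.0099,-0.0047,0,0,0.97,-1],[-0.0248,-0.0099,-0.0047,0,0,0.97,-1],[-0.0248,-0.0099,-0.0047,0,0,0.97,-1],[-0.0248,-0.0099,-0.0047,0,0,0.97,-1],[-0.0248,-0.0099,-0.0047,0,0,0.97,-1],[-0.0248,-0.0099,-0.0047,0,0,0.97,-1],[-0.0248,-0.0099,-0.0047,0,0,0.97,-1],[-0.0248,-0.0099,-0.0047,0,0,0.97,-1],[-0.0248,-0.0099,-0.0047,0,0,0.97,-1],[0,0,0,0,0,0,-1],[0,0,0,0,0,0,-1],[0,0,0,0,0,0,-1],[0,0,0,0,0,0,-1]]])

```text
t: 26.62
ee_pos: [429.8, -378.7, 483.9]
orientation: [-2.454, -1.958, 0.0]
ft_force: [-0.1, 0.3, -0.2]
width: 87.9
```

```bash
python3 -c "
from h import *
st();im=snap('wrist','w16.png');snap('top','t16.png');st()
for d in ctrl.landmark_of('gauge_grip','wrist')[:2]: print(d['uv'],d['p'],px2z('wrist',d['uv'],185))
"
```

```text
t 26.62 grasp [ 429.6 -378.4  320.9] yaw -0.2241 zt [-0.001  0.001 -1.   ] F [-0.1  0.3 -0.2] w 87.9
t 26.72 grasp [ 429.9 -378.5  321.3] yaw -0.2237 zt [-0.001  0.001 -1.   ] F [ 1.1  0.2 -0.5] w 87.6
[334.0, 243.8] 0.89 [ 436.60065375 -386.78256734  185.        ]
```

View pics/w16.png

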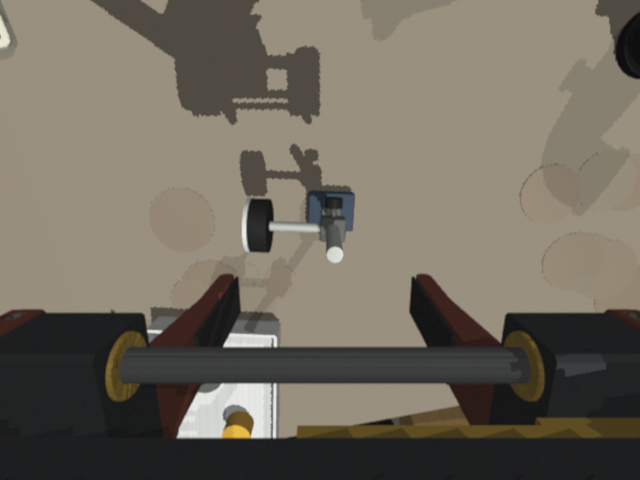

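View pics/t16.png

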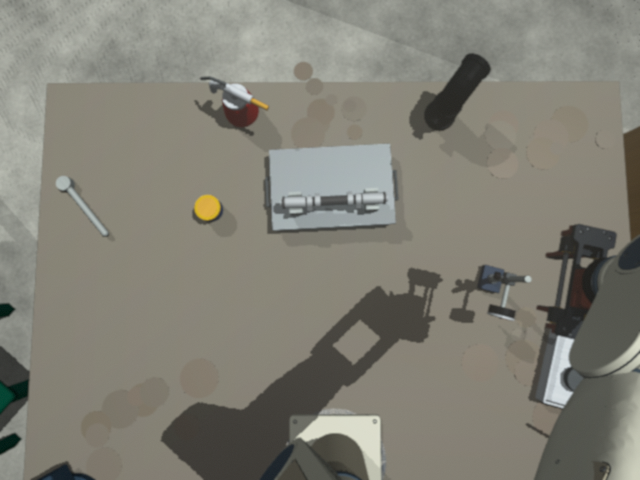

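```bash
python3 -c "
from h import *
im=cv2.imread('pics/w16.png');cv2.imwrite('pics/w16c.png',cv2.resize(im[180:270,230:370],None,fx=5.5,fy=5.5,interpolation=cv2.INTER_CUBIC))
print(px2z('wrist',(335,254.5),210))
a,b=px2z('wrist',(318,228.3),118),px2z('wrist',(273,226.3),118);d=a-b;print(np.arctan2(d[1],d[0]))
"
```

```text
[ 436.35624151 -388.39890899  210.        ]
-0.2703754847872554
```

View pics/w16c.png

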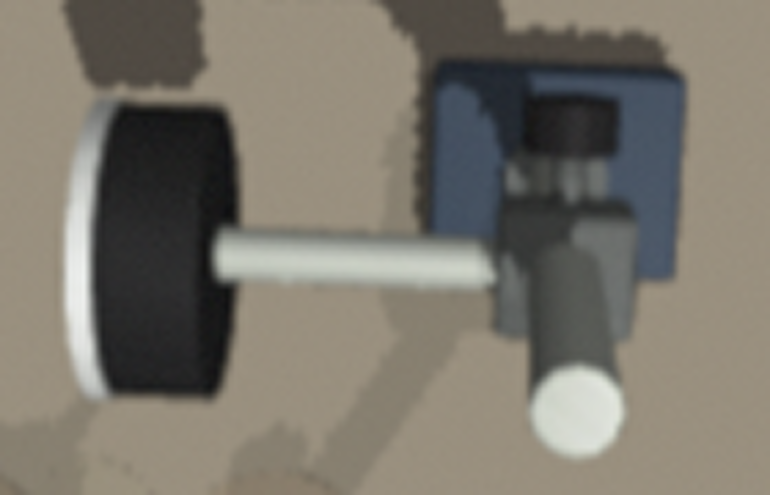

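```bash
python3 -c "
from h import *
plan([(436.4,-388.4,240,-.258),(436.4,-388.4,185,-.258)],-1)
"
```

```text
x3 [-0.0027, 0.0029, 0.0272, -0.01, -0.01, 0.65, -1]
  + [0.0001, -0.0001, -0.0001, 0.0, 0.0, 0.01, -1]
x2 [0.0, 0.0, 0.0275, 0.0, 0.0, 0.0, -1]
```

Call:
jog_arm(steps=[[[-0.0027,0.0029,0.0272,0,0,0.65,-1],[-0.0027,0.0029,0.0272,0,0,0.65,-1],[-0.0027,0.0029,0.0272,0,0,0.65,-1],[0,0,0.0275,0,0,0,-1],[0,0,0.0275,0,0,0,-1],[0,0,0,0,0,0,-1],[0,0,0,0,0,0,-1],[0,0,0,0,0,0,-1],[0,0,0,0,0,0,-1],[0,0,0,0,0,0,-1]]])

```text
t: 27.6
ee_pos: [436.5, -389.7, 350.2]
orientation: [2.487, 1.914, 0.001]
ft_force: [-0.2, 0.0, -0.4]
width: 88.1
```

```bash
python3 -c "
from h import *
st();im=snap('wrist','w17.png')
"
```

```text
t 27.6 grasp [ 436.8 -390.   187.2] yaw -0.259 zt [ 0.002 -0.002 -1.   ] F [-0.2  0.  -0.4] w 88.1
```

View pics/w17.png

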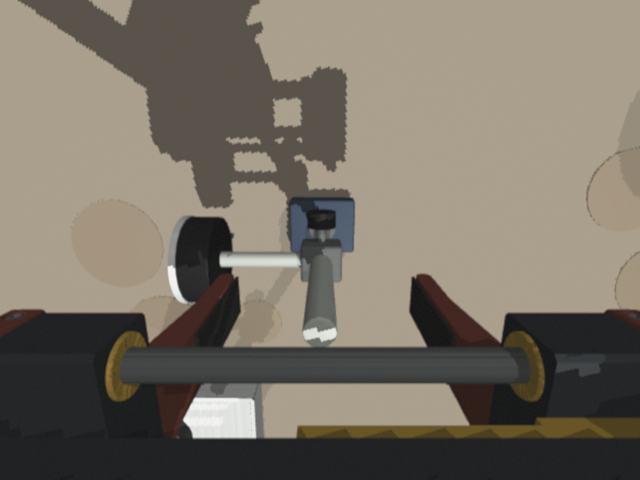

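```bash
python3 -c "
from h import *
print(px_tool((320,330),140.2))
a,b=px2z('wrist',(222,259),118),px2z('wrist',(298,260),118);d=b-a;print(np.arctan2(d[1],d[0]))
"
```

```text
[  3.3412522   -1.39587575 140.2       ]
-0.2750843612237654
```

Call:
jog_arm(steps=[[[0,0,0,0,0,0,1],[0,0,0,0,0,0,1],[0,0,0,0,0,0,1],[0,0,0,0,0,0,1],[0,0,0,0,0,0,1],[0,0,0,0,0,0,1],[0,0,0,0,0,0,1],[0,0,0,0,0,0,1],[0,0,0,0,0,0,1],[0,0,0,0,0,0,1],[0,0,0,0,0,0,1],[0,0,0,0,0,0,1]]])

```text
t: 28.65
ee_pos: [435.8, -389.2, 348.2]
orientation: [-2.489, -1.915, 0.001]
ft_force: [-2.2, 0.0, 2.1]
width: 13.5
```

```bash
python3 -c "
from h import *
st();im=snap('wrist','w18.png')
"
```

```text
t 28.65 grasp [ 435.6 -389.2  185.2] yaw -0.259 zt [-0.001  0.    -1.   ] F [-2.2  0.   2.1] w 13.5
```

View pics/w18.png

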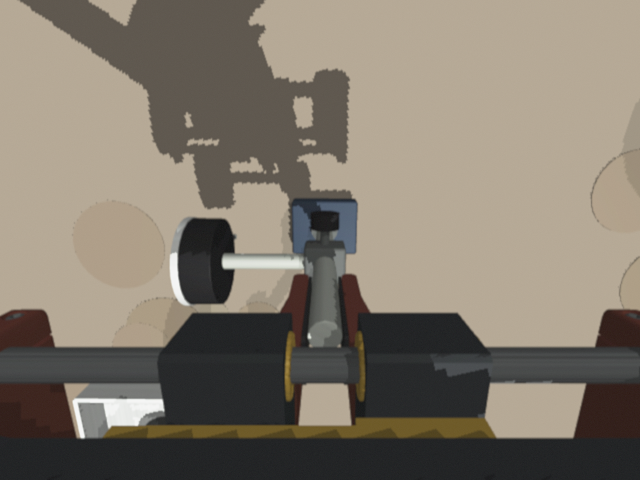

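```bash
python3 -c "
from h import *
im=cv2.imread('pics/w18.png');cv2.imwrite('pics/w18c.png',cv2.resize(im[190:360,160:370],None,fx=3.6,fy=3.5,interpolation=cv2.INTER_CUBIC))
"
```

```text
(no output)
```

View pics/w18c.png

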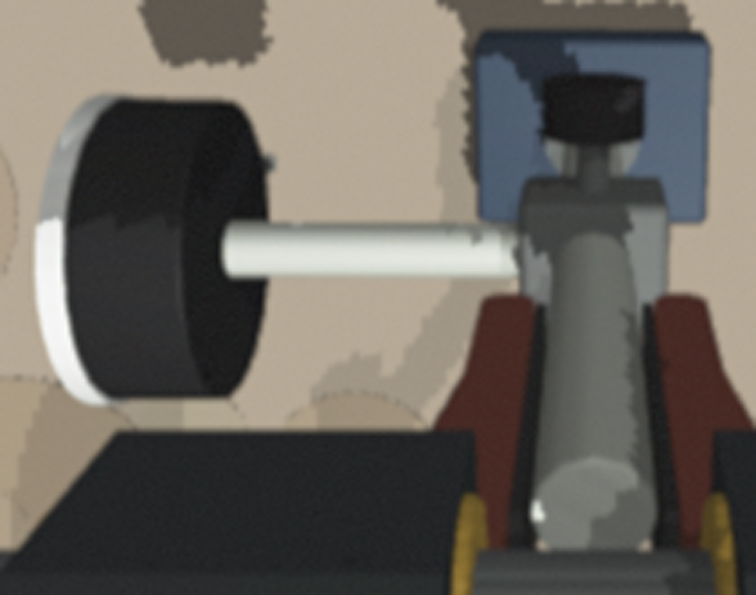

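```bash
python3 -c "
from h import *
print(px_tool((325,333.7),138.2))
for uv in [(292.8,200.9),(356.7,201.5),(292.8,252),(356.,252.9)]: print(px_tool(uv,163+163.2).round(1))
a,b=px_tool((160+225/3.6,190+250/3.5),163+67),px_tool((160+520/3.6,190+250/3.5),163+67);print(a,b,(b-a)[0]/(b-a)[1])
"
```

```text
[  2.89449813   0.55638133 138.2       ]
[ 26.  -28.  326.2]
[ 25.4  29.4 326.2]
[-22.  -29.2 326.2]
[-23.   29.9 326.2]
[  1.26257343 -65.48116351 230.        ] [  1.19346592 -12.54900679 230.        ] -0.00130558646067749
```

```bash
python3 -c "
from h import *
plan([(435.6,-389.2,315,-.259),(694.2,3.7,315,.046)],1,vmax=25)
"
```

```text
x6 [0.0, 0.0, -0.0216, -0.01, 0.0, 0.0, 1]
  + [0.0001, -0.0002, -0.0002, -0.01, -0.01, 0.0, 1]
x19 [0.0222, 0.0112, 0.0, 0.0, 0.0, -0.92, 1]
  + [-0.0004, 0.0, 0.0, 0.0, 0.0, 0.01, 1]
```

Call:
jog_arm(steps=[[[0,0,-0.005,0,0,0,1],[0,0,-0.0166,0,0,0,1],[0,0,-0.0216,0,0,0,1],[0,0,-0.0216,0,0,0,1],[0,0,-0.0216,0,0,0,1],[0,0,-0.0216,0,0,0,1],[0,0,-0.0216,0,0,0,1],[0,0,0,0,0,0,1],[0,0,0,0,0,0,1],[0,0,0,0,0,0,1]]])

```text
t: 29.53
ee_pos: [435.5, -388.9, 475.9]
orientation: [-2.487, -1.914, 0.001]
ft_force: [-0.4, -0.1, -9.0]
width: 13.4
```

Call:
jog_arm(steps=[[[0.0111,0.0056,0,0,0,-0.46,1],[0.0222,0.0112,0,0,0,-0.92,1],[0.0222,0.0112,0,0,0,-0.92,1],[0.0222,0.0112,0,0,0,-0.92,1],[0.0222,0.0112,0,0,0,-0.92,1],[0.0222,0.0112,0,0,0,-0.92,1],[0.0222,0.0112,0,0,0,-0.92,1],[0.0222,0.0112,0,0,0,-0.92,1],[0.0222,0.0112,0,0,0,-0.92,1],[0.0222,0.0112,0,0,0,-0.92,1],[0.0222,0.0112,0,0,0,-0.92,1],[0.0222,0.0112,0,0,0,-0.92,1],[0.0222,0.0112,0,0,0,-0.92,1],[0.0222,0.0112,0,0,0,-0.92,1],[0.0222,0.0112,0,0,0,-0.92,1],[0.0222,0.0112,0,0,0,-0.92,1],[0.0222,0.0112,0,0,0,-0.92,1],[0.0222,0.0112,0,0,0,-0.92,1],[0.0222,0.0112,0,0,0,-0.92,1],[0.0111,0.0056,0,0,0,-0.46,1]]])

```text
t: 31.2
ee_pos: [695.2, 7.3, 475.3]
orientation: [-2.164, -2.272, 0.001]
ft_force: [-0.8, 1.1, -8.5]
width: 13.6
```

Call:
jog_arm(steps=[[[0,0,0,0,0,0,1],[0,0,0,0,0,0,1],[0,0,0,0,0,0,1],[0,0,0,0,0,0,1],[0,0,0,0,0,0,1],[0,0,0,0,0,0,1]]])

```text
t: 31.7
ee_pos: [694.3, 3.0, 478.0]
orientation: [2.171, 2.271, -0.0]
ft_force: [-0.5, -0.9, -8.0]
width: 13.5
```

```bash
python3 -c "
from h import *
st();im=snap('wrist','w19.png');snap('scene','s19.png');plan([(694.2,3.7,240,.046)],1)
"
```

```text
t 31.7 grasp [694.3   3.  315. ] yaw 0.0447 zt [ 0. -0. -1.] F [-0.5 -0.9 -8. ] w 13.5
x3 [0.0002, -0.0001, 0.025, 0.0, 0.0, -0.02, 1]
  + [-0.0001, 0.0001, 0.0001, 0.01, 0.0, 0.01, 1]
```

View pics/w19.png

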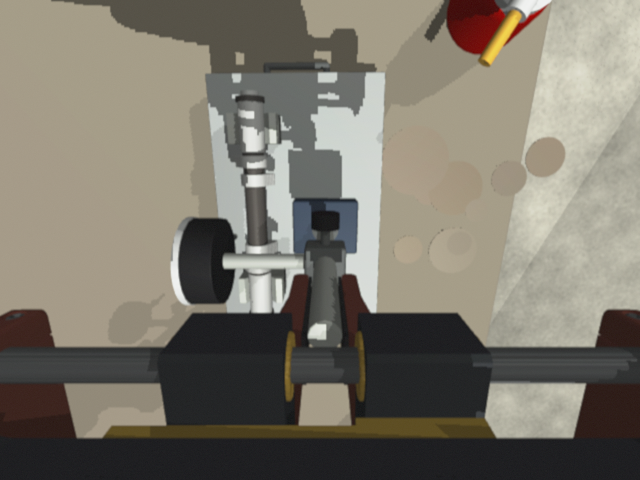

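View pics/s19.png

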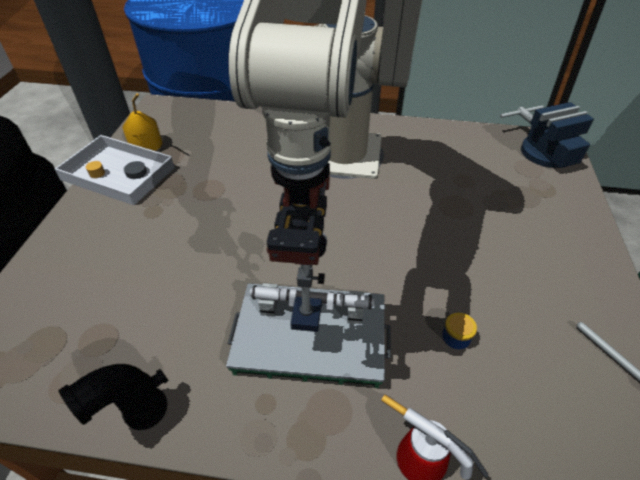

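Call:
jog_arm(steps=[[[0.0007,0,0.02,0,0,0,1],[0,0,0.02,0,0,0,1],[0,0,0.02,0,0,0,1],[0,0,0.015,0,0,0,1],[0,0,0,0,0,0,1],[0,0,0,0,0,0,1],[0,0,0,0,0,0,1],[0,0,0,0,0,0,1],[0,0,0,0,0,0,1]]])

```text
t: 32.55
ee_pos: [694.9, 4.5, 404.5]
orientation: [2.169, 2.27, 0.003]
ft_force: [-1.0, -0.5, -8.4]
width: 13.4
```

```bash
python3 -c "
from h import *
st();im=snap('wrist','w20.png');im=snap('scene','s20.png');st()
cv2.imwrite('pics/s20c.png',cv2.resize(im[240:390,220:400,::-1],None,fx=4.4,fy=4,interpolation=cv2.INTER_CUBIC))
for d in ctrl.landmark_of('gauge_tip','scene')[:2]: print(d['uv'],d['p'])
print(proj('scene',(619.2,1.9,105)))
"
```

```text
t 32.55 grasp [695.3   4.5 241.5] yaw 0.0459 zt [ 0.003 -0.    -1.   ] F [-1.  -0.5 -8.4] w 13.4
t 32.65 grasp [694.9   4.6 241. ] yaw 0.0459 zt [ 0.002 -0.    -1.   ] F [ 0.7 -0.4 -7.9] w 13.7
[311.61366658 292.75931153]
```

View pics/s20c.png

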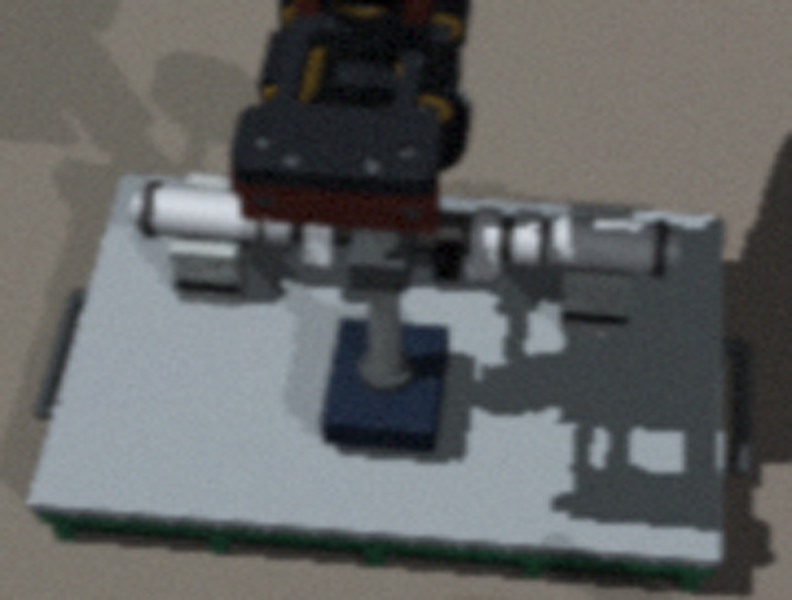

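View pics/w20.png

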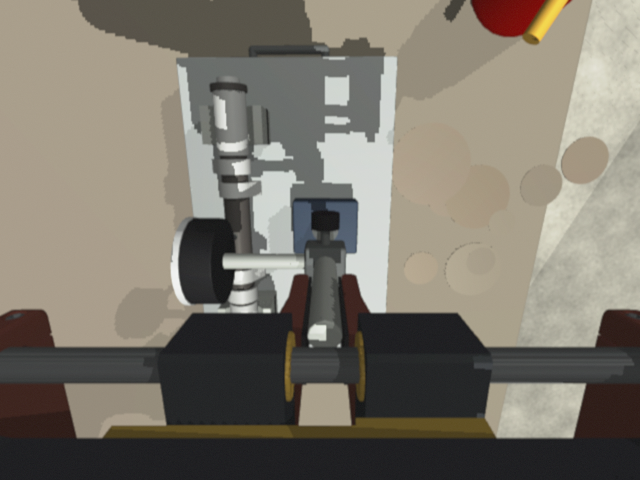

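Call:
jog_arm(steps=[[[-0.0008,-0.0006,0.004,0,0,0,1],[0,0,0.002,0,0,0,1],[0,0,0,0,0,0,1],[0,0,0,0,0,0,1],[0,0,0,0,0,0,1],[0,0,0,0,0,0,1],[0,0,0,0,0,0,1],[0,0,0,0,0,0,1]]])

```text
t: 33.37
ee_pos: [694.0, 3.8, 396.9]
orientation: [2.17, 2.272, -0.0]
ft_force: [-0.4, -0.9, -7.3]
width: 13.3
```

```bash
python3 -c "
from h import *
st()
"
```

```text
t 33.37 grasp [694.    3.8 233.9] yaw 0.046 zt [ 0. -0. -1.] F [-0.4 -0.9 -7.3] w 13.3
```

Call:
jog_arm(steps=[[[0,0.0002,0.001,0,0,0,1],[0,0,0.001,0,0,0,1],[0,0,0.0008,0,0,0,1],[0,0,0,0,0,0,1],[0,0,0,0,0,0,1],[0,0,0,0,0,0,1],[0,0,0,0,0,0,1]]])

```text
t: 33.95
ee_pos: [694.2, 3.8, 394.1]
orientation: [2.17, 2.272, 0.0]
ft_force: [0.4, -0.6, -7.0]
width: 13.9
```

```bash
python3 -c "
from h import *
st()
"
```

```text
t 33.95 grasp [694.2   3.8 231.1] yaw 0.046 zt [ 0. -0. -1.] F [ 0.4 -0.6 -7. ] w 13.9
```

Call:
jog_arm(steps=[[[0,0,0.0005,0,0,0,1],[0,0,0.0005,0,0,0,1],[0,0,0.0003,0,0,0,1],[0,0,0,0,0,0,1],[0,0,0,0,0,0,1],[0,0,0,0,0,0,1],[0,0,0,0,0,0,1]]])

```text
t: 34.53
ee_pos: [694.3, 3.8, 393.3]
orientation: [2.169, 2.272, 0.001]
ft_force: [-0.7, 0.5, -1.5]
width: 13.3
```

```bash
python3 -c "
from h import *
st()
im=snap('wrist','w21.png')
cv2.imwrite('pics/w21c.png',cv2.resize(im[60:360,160:370,::-1],None,fx=2.8,fy=2,interpolation=cv2.INTER_CUBIC))
"
```

```text
t 34.53 grasp [694.4   3.8 230.3] yaw 0.0459 zt [ 0.001  0.    -1.   ] F [-0.7  0.5 -1.5] w 13.3
```

View pics/w21c.png

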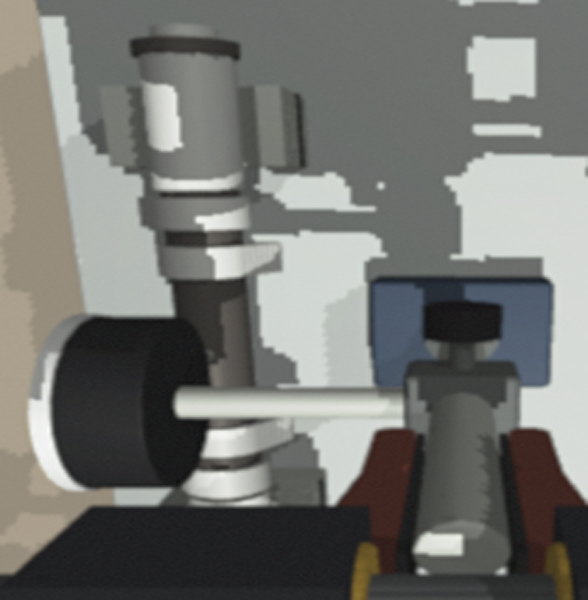

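```bash
python3 -c "
from h import *
a=px_tool((160+212/2.8,60+278/2),291.9);b=px_tool((160+228/2.8,60+424/2),291.9);print(a,b,(a+b)/2)
"
```

```text
[ 32.59381148 -70.49790591 291.9       ] [-29.23281221 -70.02415662 291.9       ] [  1.68049964 -70.26103127 291.9       ]
```

Call:
jog_arm(steps=[[[0,0,0.0005,0,0,0,1],[0,0,0,0,0,0,1],[0,0,0,0,0,0,1],[0,0,0,0,0,0,1],[0,0,0,0,0,0,1]]])

```text
t: 35.0
ee_pos: [694.3, 3.8, 393.2]
orientation: [2.169, 2.271, 0.001]
ft_force: [-2.2, 0.0, 5.6]
width: 13.5
```

```bash
python3 -c "
from h import *
st()
"
```

```text
t 35.0 grasp [694.5   3.8 230.2] yaw 0.046 zt [ 0.001  0.    -1.   ] F [-2.2  0.   5.6] w 13.5
```

Call:
jog_arm(steps=[[[0,0,0,0,0,0,-1],[0,0,0,0,0,0,-1],[0,0,0,0,0,0,-1],[0,0,0,0,0,0,-1],[0,0,0,0,0,0,-1],[0,0,0,0,0,0,-1],[0,0,0,0,0,0,-1],[0,0,-0.01,0,0,0,-1],[0,0,-0.03,0,0,0,-1],[0,0,-0.03,0,0,0,-1],[0,0,-0.03,0,0,0,-1],[0,0,0,0,0,0,-1],[0,0,0,0,0,0,-1],[0,0,0,0,0,0,-1]]])

```text
t: 36.17
ee_pos: [693.8, 3.8, 492.3]
orientation: [-2.17, -2.272, 0.0]
ft_force: [0.1, 1.3, -0.8]
width: 87.4
```

```bash
python3 -c "
from h import *
st()
im=snap('wrist','w22.png')
cv2.imwrite('pics/w22c.png',cv2.resize(im[60:360,160:370,::-1],None,fx=2.8,fy=2,interpolation=cv2.INTER_CUBIC))
plan([(560,-250,330,0.046)],-1)
"
```

```text
t 36.17 grasp [693.8   3.8 329.3] yaw 0.0459 zt [-0. -0. -1.] F [ 0.1  1.3 -0.8] w 87.4
x11 [-0.0225, -0.0132, -0.0001, -0.01, 0.0, 0.0, -1]
  + [0.0002, -0.0001, -0.0005, 0.01, 0.0, 0.0, -1]
```

View pics/w22.png

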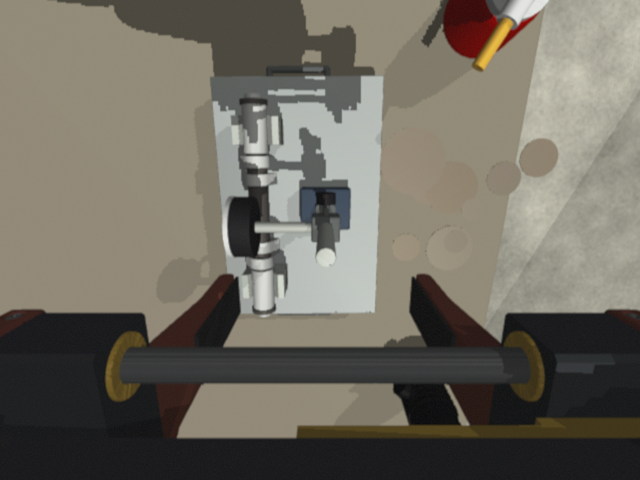

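Call:
jog_arm(steps=[[[-0.0225,-0.0132,-0.002,0,0,0,-1],[-0.0225,-0.0132,-0.002,0,0,0,-1],[-0.0225,-0.0132,-0.002,0,0,0,-1],[-0.0225,-0.0132,0,0,0,0,-1],[-0.0225,-0.0132,0,0,0,0,-1],[-0.0225,-0.0132,0,0,0,0,-1],[-0.0225,-0.0132,0,0,0,0,-1],[-0.0225,-0.0132,0,0,0,0,-1],[-0.0225,-0.0132,0,0,0,0,-1],[-0.0225,-0.0132,0,0,0,0,-1],[-0.0225,-0.0132,0,0,0,0,-1],[0,0,0,0,0,0,-1],[0,0,0,0,0,0,-1],[0,0,0,0,0,0,-1]]])

```text
t: 37.38
ee_pos: [560.5, -249.9, 497.2]
orientation: [-2.169, -2.27, 0.0]
ft_force: [0.0, -0.1, -0.1]
width: 87.6
```

```bash
python3 -c "
from h import *
st()
im=snap('scene','s23.png');tp=snap('top','t23.png');w=snap('wrist','w23.png')
a=cv2.resize(im[200:390,220:400,::-1],None,fx=3.1,fy=3.1,interpolation=cv2.INTER_CUBIC)
cv2.imwrite('pics/s23c.png',a)
cv2.imwrite('pics/t23c.png',cv2.resize(tp[135:240,255:405,::-1],None,fx=5.2,fy=5.2,interpolation=cv2.INTER_CUBIC))
for t in ['gauge_tip','cam_mid','gauge_grip']:
  for n in ['scene','top','wrist']: print(t,n,[(np.round(d['uv'],1),round(d['p'],2)) for d in ctrl.landmark_of(t,n)[:2]])
print(proj('scene',(619.3,1.9,101.4)),proj('scene',(694.4,5.4,230)),proj('top',(694.4,5.4,230)),proj('top',(619.3,1.9,90.4)))
"
```

```text
t 37.38 grasp [ 560.2 -249.7  334.2] yaw 0.0455 zt [-0.002  0.001 -1.   ] F [ 0.  -0.1 -0.1] w 87.6
gauge_tip scene []
gauge_tip top []
gauge_tip wrist []
cam_mid scene []
cam_mid top [(array([332.5, 196.6]), 0.88)]
cam_mid wrist []
gauge_grip scene [(array([304.2, 284.1]), 0.82)]
gauge_grip top [(array([332.5, 156.4]), 0.6)]
gauge_grip wrist []
[311.62715235 293.87943069] [305.55733746 283.87240864] [333.26000565 151.72120361] [333.10740237 199.85187758]
```

View pics/s23c.png

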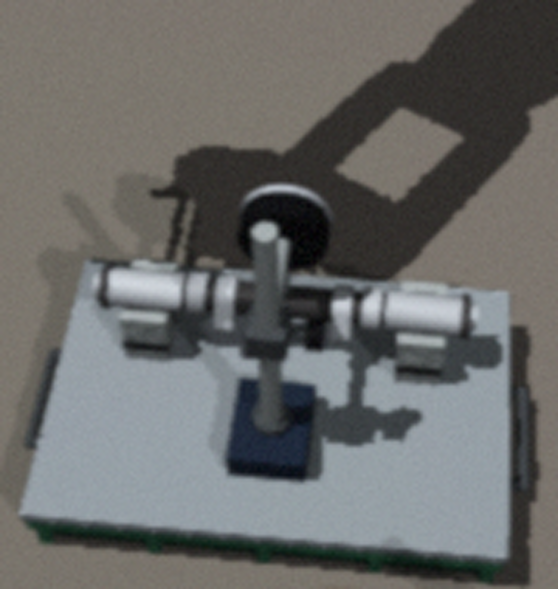

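View pics/t23c.png

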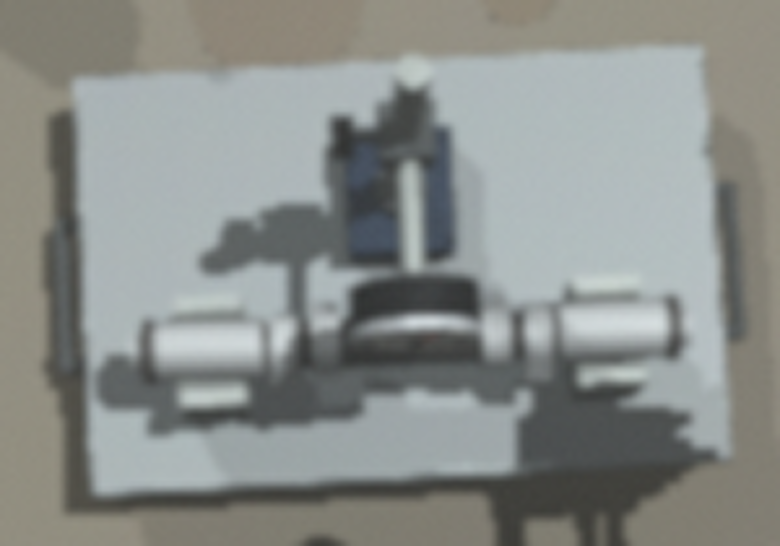

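View pics/w23.png

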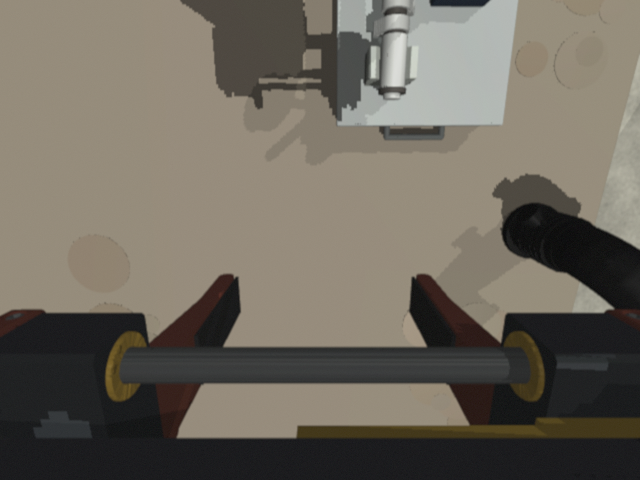

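Call:
jog_arm(steps=[[[-0.014,0.0095,0.03,0,0,0,-1],[-0.014,0.0095,0.03,0,0,0,-1],[-0.014,0.0095,0.03,0,0,0,-1],[-0.014,0.0095,0.03,0,0,0,-1],[-0.014,0.0095,0.03,0,0,0,-1],[-0.014,0.0095,0.03,0,0,0,-1],[0,0,0.03,0,0,0,-1],[0,0,0,0,5,0,-1],[0,0,0,0,5,0,-1],[0,0,0,0,5,0,-1],[0,0,0,0,5,0,-1],[0,0,0,0,5,0,-1],[0,0,0,0,5,0,-1],[0,0,0,0,5,0,-1],[0,0,0,0,5,0,-1],[0,0,0,0,5,0,-1],[0,0,0,0,0,0,-1],[0,0,0,0,0,0,-1],[0,0,0,0,0,0,-1],[0,0,0,0,0,0,-1]]])

```text
t: 39.65
ee_pos: [621.4, -331.3, 288.5]
orientation: [-1.715, -1.796, -0.708]
ft_force: [0.2, 0.1, 1.2]
width: 88.1
```

```bash
python3 -c "
from h import *
st();w=snap('wrist','w24.png');print(ctrl.get_obs()['qpos'].round(2))
print(proj('wrist',(619.3,1.9,101.4)))
for d in ctrl.landmark_of('gauge_tip','wrist'): print(d['uv'],d['p'])
"
```

```text
t 39.65 grasp [ 616.1 -216.4  173. ] yaw 0.0462 zt [-0.032  0.705 -0.709] F [0.2 0.1 1.2] w 88.1
[-0.61  0.78  1.39  0.59  1.53 -0.85]
[337.82811102 112.72660591]
[336.8, 112.3] 0.53
```

View pics/w24.png

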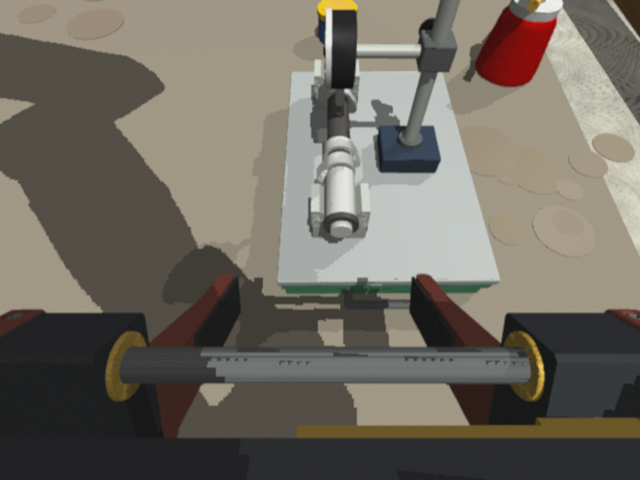

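```bash
python3 -c "
from h import *
w=cv2.imread('pics/w24.png')
cv2.imwrite('pics/w24c.png',cv2.resize(w[75:245,295:385],None,fx=5,fy=3.5,interpolation=cv2.INTER_CUBIC))
"
```

```text
(no output)
```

View pics/w24c.png

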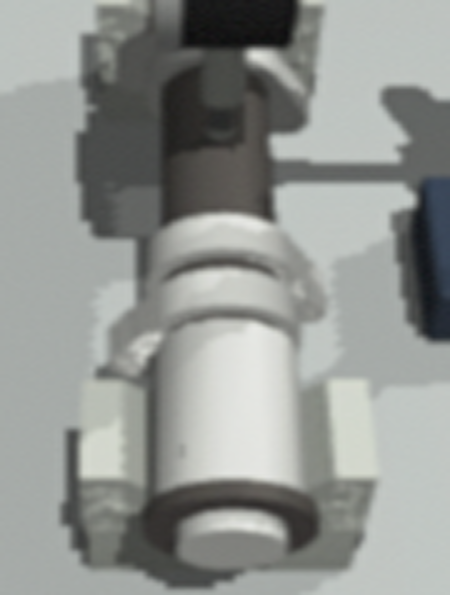

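```bash
python3 -c "
from h import *
c=cam('wrist');print(c[2])
ax=np.array([619.3,2.0,90.4]);e=np.array([-.046,.999,0])
def sil(s):
    p=ax+e*s; v=c[2]-p; v=v-e*(v@e); D=np.linalg.norm(v);v/=D;n=np.cross(e,v); r=11
    sa=r/D
    q=[p+r*(sa*v+k*np.sqrt(1-sa*sa)*n) for k in(1,-1)]
    return [proj('wrist',x,c) for x in q],proj('wrist',p+np.array([0,0,11]),c)
for s in [-25,-15,-5,0,5]:
    q,t=sil(s); f=lambda u:((u[0]-295)*5,(u[1]-75)*3.5)
    print(s,[np.round(f(u),1) for u in q],'top',np.round(f(t),1))
w=cv2.imread('pics/w24.png').astype(int).sum(2)
for r in [108,110,112,114,116,118,120,124,128]: print(r,w[r,322:356].tolist())
"
```

```text
[ 618.58154254 -266.50502128  324.62894371]
-25 [array([272.6, 225.7]), array([156.7, 229.1])] top [216.7 197.4]
-15 [array([270.7, 199.4]), array([156.5, 202.8])] top [215.6 170.8]
-5 [array([268.9, 173.8]), array([156.3, 177.3])] top [214.5 145. ]
0 [array([267.9, 161.3]), array([156.2, 164.8])] top [214.  132.4]
5 [array([267., 149.]), array([156.2, 152.5])] top [213.5 120. ]
108 [212, 209, 212, 215, 214, 153, 110, 99, 103, 112, 123, 123, 130, 135, 128, 121, 126, 122, 127, 138, 148, 178, 233, 245, 229, 212, 209, 229, 239, 236, 241, 237, 233, 259]
110 [221, 220, 221, 221, 211, 149, 105, 104, 102, 120, 122, 121, 130, 124, 129, 118, 122, 123, 127, 146, 150, 180, 236, 250, 234, 217, 206, 227, 234, 234, 234, 231, 237, 301]
112 [229, 226, 227, 227, 212, 155, 112, 98, 110, 113, 120, 125, 126, 138, 154, 168, 167, 164, 167, 183, 166, 178, 236, 246, 234, 215, 215, 271, 297, 290, 299, 317, 387, 496]
114 [224, 225, 226, 228, 216, 153, 110, 101, 105, 115, 120, 126, 124, 117, 131, 162, 188, 189, 177, 162, 155, 176, 238, 246, 227, 217, 307, 500, 557, 552, 558, 565, 572, 581]
116 [225, 223, 228, 
[... 154 characters left out ...]

118 [221, 224, 229, 227, 217, 155, 110, 108, 126, 155, 164, 174, 192, 223, 237, 246, 249, 253, 251, 237, 258, 266, 261, 248, 233, 215, 274, 452, 564, 585, 583, 583, 585, 583]
120 [222, 227, 223, 222, 212, 158, 131, 156, 177, 190, 201, 213, 226, 238, 244, 245, 253, 256, 266, 264, 269, 266, 260, 249, 236, 219, 216, 312, 433, 468, 461, 465, 462, 462]
124 [225, 222, 228, 223, 214, 167, 142, 160, 174, 191, 208, 217, 227, 234, 240, 249, 254, 258, 259, 263, 267, 268, 260, 251, 240, 228, 214, 242, 285, 302, 301, 302, 299, 297]
128 [267, 268, 270, 269, 256, 186, 152, 161, 177, 194, 205, 218, 222, 233, 241, 245, 253, 255, 262, 269, 264, 266, 264, 253, 242, 224, 223, 308, 452, 501, 555, 569, 569, 569]
```

```bash
python3 -c "
from h import *
w=cv2.imread('pics/w24.png')
cv2.imwrite('pics/w24d.png',cv2.resize(w[85:130,318:358],None,fx=14,fy=13,interpolation=cv2.INTER_NEAREST))
for r in range(90,108,3): print(r,w[r,318:358].astype(int).sum(1).tolist())
c=cam('wrist')
for z in (101.4,103,110,120,130): print(z,proj('wrist',(619.3,2,z)).round(1),proj('wrist',(621.3,2,z)).round(1))
"
```

```text
90 [287, 236, 234, 235, 235, 237, 239, 232, 230, 239, 246, 257, 267, 281, 288, 287, 280, 240, 205, 207, 211, 214, 215, 210, 202, 276, 469, 619, 643, 618, 582, 530, 432, 355, 335, 342, 362, 392, 362, 368]
93 [287, 234, 234, 238, 239, 233, 229, 228, 239, 244, 246, 246, 240, 230, 219, 206, 188, 179, 198, 210, 213, 219, 222, 215, 213, 234, 309, 387, 445, 510, 567, 563, 542, 482, 392, 310, 304, 349, 354, 390]
96 [270, 235, 237, 234, 237, 237, 231, 231, 237, 235, 227, 193, 150, 121, 111, 120, 131, 174, 203, 214, 216, 220, 218, 213, 218, 215, 179, 168, 196, 220, 248, 323, 433, 512, 522, 480, 395, 349, 333, 346]
99 [225, 230, 235, 237, 238, 236, 235, 238, 229, 184, 130, 104, 108, 112, 122, 128, 137, 172, 202, 213, 218, 218, 218, 214, 216, 212, 169, 140, 137, 160, 207, 230, 247, 322, 437, 506, 508, 434, 343, 348]
102 [215, 213, 218, 214, 215, 217, 229, 237, 224, 156, 109, 103, 111, 118, 122, 121, 138, 175, 203, 213, 220, 218, 221, 214, 213, 218, 240, 233, 197, 161, 181, 226, 235, 237, 254, 299, 345, 385, 381, 466]
105 [213, 213, 210, 212, 213, 214, 220, 236, 223, 150, 97, 109, 102, 118, 122, 127, 125, 137, 165, 176, 189, 193, 190, 189, 175, 182, 236, 245, 228, 211, 206, 230, 234, 237, 236, 241, 271, 315, 414, 548]
101.4 [337.8 112.8] [339.9 112.9]
103 [337.9 111.5] [340.  111.5]
110 [338.1 105.3] [340.3 105.3]
120 [338.5  96. ] [340.7  96.1]
130 [338.9  86.2] [341.2  86.3]
```

View pics/w24d.png

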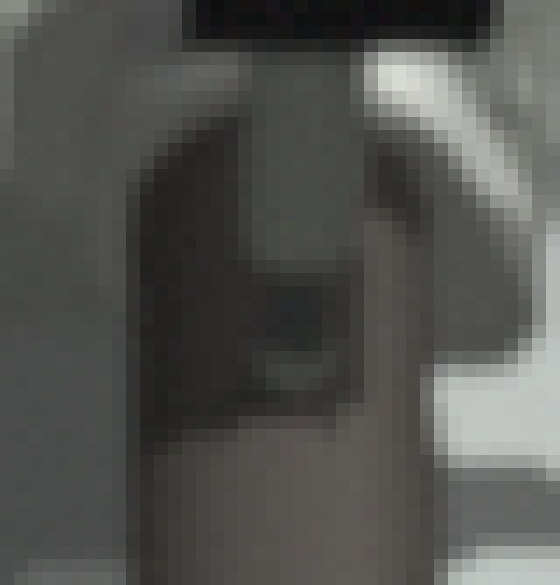

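```bash
python3 -c "
from h import *
c=cam('wrist')
ax=np.array([619.3,2.0,90.0]);e=np.array([-.046,.999,0]);n=np.array([.999,.046,0])
for s in (-60,-66,-75,-90,-105,-115,-120):
    f=lambda k,z:((proj('wrist',ax+e*s+n*k+np.array([0,0,z-90]),c)-[294.5,74.5])*[5,3.5]-.5).round(0)
    print(s,'blk',f(-22,90),f(22,90),'jside',f(-12.5,94),f(12.5,94))
for (r,k) in [(1,1)]: pass
"
```

```text
-60 blk [ 98. 330.] [343. 330.] jside [151. 319.] [292. 319.]
-66 blk [ 98. 348.] [345. 348.] jside [151. 337.] [293. 337.]
-75 blk [ 97. 376.] [348. 376.] jside [151. 365.] [295. 365.]
-90 blk [ 96. 424.] [353. 424.] jside [151. 414.] [299. 413.]
-105 blk [ 94. 474.] [358. 474.] jside [151. 464.] [303. 464.]
-115 blk [ 93. 509.] [362. 509.] jside [151. 500.] [306. 500.]
-120 blk [ 93. 527.] [364. 527.] jside [151. 518.] [307. 518.]
```

```bash
python3 -c "
from h import *
st();snap('top','t25.png')
d=ctrl.landmark_of('tin','top');print(d[0]['uv'],d[0]['p'])
print(ctrl.close_job())
"
```

```text
t 39.75 grasp [ 616.1 -216.2  173.3] yaw 0.0463 zt [-0.032  0.705 -0.708] F [-0.3 -0.2 -0.1] w 87.7
[207.9, 212.1] 0.93
the job is handed in; nothing more can be done
None
```

The runout setup is built and the job is handed in, at about 40 s of the 120 s. The two V-blocks stand in line on the near half of the plate. The camshaft lies across them on its end journals, and the dial gauge stands behind it with its tip on the shaft. The gripper is open, clear of everything and reading zero force.

**Last checks**
- **Block spacing:** about 178.4 mm by the wrist camera and 180 mm by the arm's own positions. The camera was reading lengths about 3% short at that point.
- **Journals:** in the side view the right journal's middle sits within about 1–2 mm of its block's middle. The left one was only judged from the overhead picture. A rough reading of that picture put the right block up to about 4 mm off, which the side view did not bear out.
- **Gauge tip across the shaft:** about 0.9 mm behind the top line (away from the robot) by the wrist camera, against about 0.3 mm by the arm's positions. I left it there.
- **Gauge tip along the shaft:** within about 0.5 mm of the middle.
- **Plunger:** I could not read the travel directly. The stand landed on the plate at the expected height, so it should be pushed in about 4 mm.
- **Grease tin:** I never touched it, and it appears at about the same spot in the early and late overhead pictures I viewed. The network's point for it differed by 6 pixels between the first and last picture. I take that as noise, because its first point was already off the tin I saw.

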